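Lay out the valve joint between two pipe stands

ROBOT

A 6-joint arm with a two-finger parallel gripper is mounted at the origin on the work surface. World frame = base frame: x ahead of the robot, y to its left, z up, the work surface at z = 0. Lengths are in mm, angles in rad, forces in N, time in s.
With the tool pointing down it reaches from about 350 to 775 mm from the base axis. Payload 7.3 kg.
Tool frame: the origin (TCP) lies at the very end of the fingers, on their centre line; the grasp point (between the pads) lies 19 mm behind it; x points along the fingers, z is the direction in which the jaws open and shut, and the axes are right-handed (so a half turn about x gives the same grasp; the last joint's range is limited). The gripper opens to 92 mm and grips with 3 to 60 N. Pads are 19 mm wide; open, the fingers measure 130 mm over their backs; the gripper's body (75 mm by 190 mm) begins 47 mm behind the grasp point.
Start: joints at [-1.25, 0.342, 1.524, -0, 1.275, -0.146], TCP at [236.29, -468.841, 226.741] pointing down, gripper open.
Joint ranges: [-2.53, 2.53], [-0.77, 2.02], [0.04, 2.7], [-1, 4.14], [0.28, 2.66], [-3.11, 3.11]. Speed limits (rad/s): [2.57, 2.57, 3.14, 3.14, 3.14, 3.14].

INTERFACE

Orientations are given as [roll, pitch, yaw] about the fixed x, y, z axes, in that order (R = Rz(yaw) Ry(pitch) Rx(roll)).
In Python, from plant import * gives the robot as it stands.
- The arm moves only by the shell command python3 -m creep 'ROWS'. ROWS is JSON, a list of rows, each an object of numbers: "tx", "ty", "tz": the shift along the tool's x, y, z in cm; "wx", "wy", "wz": the turn, a rotation vector about the tool's x, y, z in rad; "gripper": the closure, from -1 (fully open) to 1 (shut). A call has 1 to 8 rows; each row is the pose to reach, as a shift and turn from the pose commanded when the call began, along the tool's axes at that moment; what a row does not reach only later rows make up. A row lasts 1/12 s, in which the tool goes at most 41.7 mm and 7.16 degrees, less where a joint would pass 70% of its speed; a pose out of reach is approached as far as the arm can. A call with a gripper value outside its range is refused whole. The fingers move at their own pace and stop on an object; the grip force is fixed at half the most. Time passes only in rows, so rows that repeat a pose let the fingers close. It gives the time, the measured TCP pose, the force and the opening at its end, in the units of the state.
- get_obs(): the state, without advancing time (a new reading comes with each control period).
- capture(name): name is "scene" or "side" or "wrist"; returns a dict with "frame" (480x640x3 uint8, red, green, blue), "z_map" (480x640 float32, mm along the optical axis (not along the pixel's ray), 0 where there is no reading), "vertical_fov" (degrees; the focal length in pixels is half the picture's height over the tangent of half this angle, whatever the lens; pixels are square), "cx", "cy" (the principal point, pixels), "k1" (the pictures are not rectified: a ray, as slopes to the right and down, at radius r is drawn at 1 + k1 r^2 times it, then the intrinsics apply), "xyz" and "rotation" of the camera in the world. Camera axes: x right, y down, z forward; pixel columns grow to the right and rows downward; lengths in mm; the calibration is good to about 2 mm. A picture is of the moment at which its call begins.
- close_job(): hands the job in, once; it reports no verdict.
The state is a dict: "time": time; "joint_positions": joint angles; "dq": joint speeds; "tau": joint torques, N m; "tool_pos": TCP position; "tcp_rot": TCP orientation; "contact_force": force on the tool from outside, world axes, zero at the start; "moment": the same for the moment, N m; "grip_width": finger opening in mm.
Only numpy, scipy, OpenCV 4.12 (cv2) and the standard library are available. Lean on these libraries where they do the work, as an engineer would, in place of code of your own. Each camera call takes 0.05 s, during which the arm holds its last target.

TASK

Lay out the valve joint for a dry fit: put the wooden packing block on the board midway between the two pipe ends, and set the brass valve upright on top of the block, in the middle and in line with the two pipes. Lay the large nut flat in front of the thick pipe, centred on the rubber pad of that stand, and the small nut in the same way in front of the thin pipe. Leave the tin, the tape roll and the screwdriver where they are, and let go of everything.

Things in the scene. Friction and masses are not known exactly. Their poses are not given: they have to be found in the camera images.
- jig_board: Fixed brown wooden board, 180 (x) by 360 (y), 12 mm thick. Origin: centre of its underside; -x side faces the robot. It carries two pipe stands at x +35, y +110 and -110 (which is where varies), pipes in one line along y, with a gap of 110 between the pipe ends. The middle of the gap, x +35, y 0, is bare board.
- stand_thick: Pipe stand with the thick copper pipe, 28 mm in diameter (sizes in mm). Fixed, axes parallel to the board; y along the pipe. Origin: under the saddle block, on the board. Plywood foot 66 wide, 6 thick, x -125 to +30; on it at x -85, y 0 (robot's side) a round black rubber pad, 60 across, its top 9 above the origin. Saddle block 50 x 36, top of all at 71; pipe 110 long, axis 55 above the origin.
- stand_thin: Pipe stand with the thin copper pipe, 15 mm in diameter (sizes in mm). Fixed, axes parallel to the board; y along the pipe. Origin: under the saddle block, on the board. Plywood foot 66 wide, 6 thick, x -125 to +30; on it at x -85, y 0 (robot's side) a round black rubber pad, 60 across, its top 9 above the origin. Saddle block 50 x 36, top of all at 65; pipe 110 long, axis 55 above the origin.
- block: Loose pale wooden packing block, 44 mm in x, 60 mm in y, 38 mm high, 50 to 100 g. Origin: centre of its underside, z up. It starts flat on the fixed white mat, 3 mm thick, as do the valve and the nuts.
- valve: Loose brass ball valve, 80 mm long along its y, on hexagonal ends 34 across flats, both alike; 270 to 430 g. Origin: centre of its underside, z up; bore axis 17 above. On top, over the middle, a black wing handle (does not turn), 12 in x, 50 in y, from 44 to 66 above the origin, to be pinched across x. Starts on the mat.
- nut_large: Loose large brass hexagonal pipe nut lying flat: 46 mm across flats, 24 mm high, bore 29 mm, 130 g. Origin: centre of its underside, z up; flats face 0, 60, 120 ... degrees from its x axis. It belongs to the thick pipe.
- nut_small: Loose small brass hexagonal pipe nut lying flat: 28 mm across flats, 20 mm high, bore 16 mm, 50 g. Origin: centre of its underside, z up; flats face 0, 60, 120 ... degrees from its x axis. It belongs to the thin pipe.
- tin: Bystander, to be left alone: closed round metal tin, 66 mm across, 50 mm high, upright on the bench. Origin: centre of its underside.
- tape_roll: Bystander, to be left alone: white ring of sealing tape lying flat, 56 mm across, 16 mm high. Origin: centre of its underside.
- screwdriver: Bystander, to be left alone: grey-handled screwdriver lying on the bench along its x, about 0.2 m long. Origin: about the middle of its underside.
Mind the look-alikes: they are no part of the job. What is shaped like the nut_small but turquoise is not meant.

How it is judged (in metres and radians):
At the end, for the whole second after the job is handed in: Block flat on the board midway between the pipe ends (12 mm), valve upright on it, centred (12 mm), in line with the pipes (0.2 rad); large nut flat on the thick pipe stand's pad, small nut on the thin one's, centred (12 mm each in x and y); all released and at rest (x of block in the frame of jig_board between 0.023 and 0.047 m and y of block in the frame of jig_board between -0.012 and 0.012 m and z of block in the frame of jig_board between 0.009 and 0.015 m and angle between block's own z axis and vertical below 0.1 rad and x of valve in the frame of jig_board between 0.023 and 0.047 m and y of valve in the frame of jig_board between -0.012 and 0.012 m and z of valve in the frame of jig_board between 0.046 and 0.054 m and angle between each of valve, nut_large, nut_small's own z axis and vertical below 0.12 rad and angle between the y axis of valve and the y axis of jig_board, either way round below 0.2 rad and x of nut_large in the frame of stand_thick between -0.097 and -0.073 m and y of nut_large in the frame of stand_thick between -0.012 and 0.012 m and z of nut_large in the frame of stand_thick between 0.006 and 0.012 m and x of nut_small in the frame of stand_thin between -0.097 and -0.073 m and y of nut_small in the frame of stand_thin between -0.012 and 0.012 m and z of nut_small in the frame of stand_thin between 0.006 and 0.012 m and linear speed of each of block, valve, nut_large, nut_small below 0.02 m/s); the robot touches nothing.
It fails at once if the tin, the tape roll or the screwdriver is moved by more than 30 mm (distance of any of tin, tape_roll, screwdriver from where it was at the start of the episode above 0.03 m).
It also fails if it takes over 112 s, if anything falls off the work surface, if the arm or the gripper's body presses on something with over 40 N, if the wrist force passes 120 N, or if a joint passes its speed limit or range.

## Working session

There is one attempt and no reset: what is moved stays moved. The work goes in short steps, Python scripts to look and compute and a shell command to move; the robot and the scene stay as the last step left them, time stands still between calls to the robot, and variables do not carry over. Pictures are saved under pics/ and viewed, and the job is handed in when it is done.

```bash
ls; mkdir -p pics
python3 - <<'E'
from plant import *
import cv2,pickle
print(get_obs())
for n in ["scene","side","wrist"]:
    c=capture(n); pickle.dump(c,open(f"{n}0.pkl","wb"))
    cv2.imwrite(f"pics/{n}0.png",c["frame"][:,:,::-1])
    print(n,c["xyz"],c["rotation"],c["vertical_fov"],c["cx"],c["cy"],c["k1"])
E
```

```text
pics
{'time': 0.0, 'joint_positions': array([-1.25000279e+00,  3.42714063e-01,  1.52503965e+00, -1.74785659e-05,
        1.27537298e+00, -1.46020164e-01]), 'dq': array([ 9.79180052e-04,  5.41265797e-05, -8.43365168e-04,  2.19333176e-03,
        3.88555885e-04,  3.19861132e-05]), 'tau': array([-1.42010569e-03, -4.31248248e+01, -2.44220603e+01,  7.17214867e-02,
        5.59448591e-02, -1.08560885e-04]), 'tool_pos': array([ 236.14733944, -468.43160625,  226.04155111]), 'tcp_rot': array([3.00646719, 1.5692622 , 1.90248967]), 'contact_force': array([-0.18404415,  0.61811118,  0.70158027]), 'moment': array([ 0.0332231 , -0.05699046,  0.07337395]), 'grip_width': 91.93151566137054}
scene [1011.99315576 -567.78221422  560.73303264] [-2.21681961 -0.02207906  0.71530142] 55.277921525128 318.5844536966157 245.6332944468206 -0.04666817664862473
side [ 21.6720083  876.26999304 804.27092268] [-2.18298195 -0.01167139 -2.58378102] 43.295031898392395 328.4974575333898 245.2178057445129 -0.18249875086669143
wrist [ 304.92479709 -433.81844177  383.28638771] [ 2.84939059e+00  1.09630024e-03 -1.10432515e+00] 69.56630740183098 316.06302885328273 237.44053836284542 -0.03229997919998199
```

View pics/scene0.png

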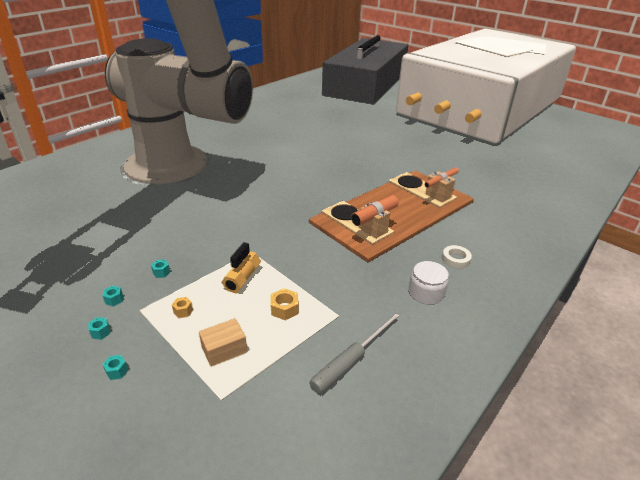

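View pics/side0.png

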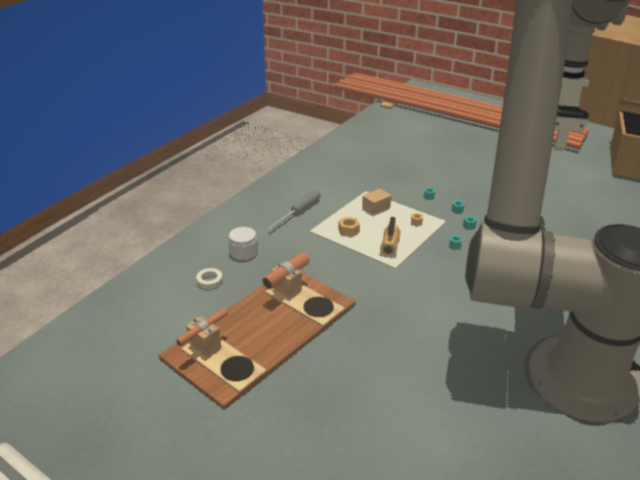

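View pics/wrist0.png

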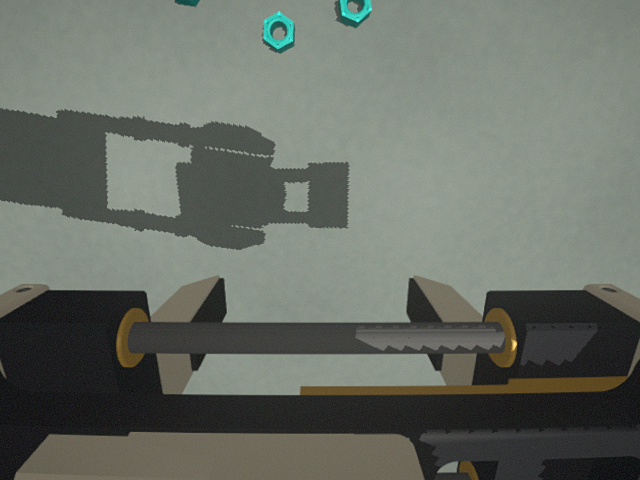

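The scene shows the brass small nut at (182,307), large nut (285,304), valve (242,268), block (222,342), and turquoise decoys at (161,268), (113,295), (99,327), (115,367). The thick stand is at (370,215) and the thin one at (437,188). In the side view the thick stand is at (288,280) and the thin one at (205,335). Next I'll turn the depth into world points.

```bash
cat > h.py <<'E'
import numpy as np, cv2, pickle
from scipy.spatial.transform import Rotation as R
def cam(c):
    f=240/np.tan(np.radians(c["vertical_fov"]/2)); K=np.array([[f,0,c["cx"]],[0,f,c["cy"]],[0,0,1]])
    return K,np.array([c["k1"],0,0,0,0.]),R.from_euler("xyz",c["rotation"]).as_matrix(),np.array(c["xyz"])
def cloud(c):
    K,d,M,t=cam(c); v,u=np.mgrid[0:480,0:640]
    n=cv2.undistortPoints(np.stack([u,v],-1).reshape(-1,1,2).astype(float),K,d).reshape(480,640,2)
    z=c["z_map"][...,None].astype(float); P=np.concatenate([n*z,z],-1)@M.T+t
    P[c["z_map"]<=0]=np.nan; return P
def ray(c,u,v,h):
    "intersection of pixel ray with plane z=h"
    K,d,M,t=cam(c); n=cv2.undistortPoints(np.array([[[u,v]]],float),K,d)[0,0]
    r=M@np.array([n[0],n[1],1]); return t+r*(h-t[2])/r[2]
def proj(c,P):
    K,d,M,t=cam(c); q=(np.atleast_2d(P)-t)@M
    return cv2.projectPoints(q,np.zeros(3),np.zeros(3),K,d)[0][:,0]
def topdown(c,name,x0,x1,y0,y1,s,zmin=-50,zmax=300):
    "ortho image, s px per mm; row=x descending, col=y descending"
    P=cloud(c).reshape(-1,3); C=c["frame"].reshape(-1,3); 
    m=np.isfinite(P[:,0])&(P[:,2]<zmax)&(P[:,2]>zmin); P=P[m];C=C[m]; o=np.argsort(P[:,2]); P=P[o];C=C[o]
    im=np.zeros((int((x1-x0)*s)+1,int((y1-y0)*s)+1,3),np.uint8)
    r=((x1-P[:,0])*s).astype(int); k=((y1-P[:,1])*s).astype(int)
    ok=(r>=0)&(r<im.shape[0])&(k>=0)&(k<im.shape[1]); im[r[ok],k[ok]]=C[ok][:,::-1]
    cv2.imwrite(name,cv2.dilate(im,np.ones((2,2))))
E
python3 - <<'E'
from h import *
for n,pts in {"scene":dict(small=(182,307),large=(285,293),block=(222,333),valve=(240,252),pad1=(345,212),pad2=(410,182),mat=(220,375),bench=(300,400),tin=(430,270)),"side":dict(small=(416,217),large=(349,222),block=(376,198),valve=(391,225),pad1=(319,307),pad2=(237,369),board=(300,340),mat=(350,240),bench=(450,300),tin=(242,236))}.items():
    c=pickle.load(open(n+"0.pkl","rb"));P=cloud(c)
    for k,(u,v) in pts.items(): print(n,k,P[v,u].round(1))
E
```

```text
scene small [ 498.3 -301.1   23.7]
scene large [ 602.7 -165.6   27.7]
scene block [ 605.3 -302.6   41.9]
scene valve [ 503.1 -174.5   68.5]
scene pad1 [515.1 109.6  22.3]
scene pad2 [547.7 322.4  22.5]
scene mat [ 637.1 -338.1    4. ]
scene bench [ 752.7 -290.3    3.4]
scene tin [766.2  29.1  50.6]
side small [ 491.7 -299.1   16.3]
side large [ 618.  -190.    16.2]
side block [ 598.9 -288.8   40.4]
side valve [ 494.2 -161.5   67.3]
side pad1 [509.2 113.   19.1]
side pad2 [537.9 334.8  22.7]
side board [493.  204.1  11.3]
side mat [ 588.3 -144.8    0.9]
side bench [303.5 -68.9   0.7]
side tin [766.3  30.6  46.6]
```

```bash
cat > fit.py <<'E'
from h import *
def rect(P,lab):
    if len(P)<10: print(lab,"few",len(P));return
    r=cv2.minAreaRect(P[:,:2].astype(np.float32)); print(lab,len(P),"ctr",np.round(r[0],1),"size",np.round(r[1],1),"ang",round(r[2],1),"z",np.median(P[:,2]).round(1)); return r
def sel(P,x,y,z,rad,extra=None):
    m=(np.hypot(P[...,0]-x,P[...,1]-y)<rad)&(P[...,2]>z[0])&(P[...,2]<z[1])
    if extra is not None:m&=extra
    return P[m]
E
python3 - <<'E'
from fit import *
for n in ["scene","side"]:
    c=pickle.load(open(n+"0.pkl","rb"));P=cloud(c);F=c["frame"].astype(int); dark=F.max(-1)<60
    brass=(F[...,0]-F[...,2]>50)
    print(n)
    rect(sel(P,610,-295,(36,47),60),"block top")
    rect(sel(P,500,-170,(55,75),50),"handle")
    rect(sel(P,500,-170,(8,40),60,brass),"valve body")
    rect(sel(P,610,-180,(22,32),45,brass),"large top"); rect(sel(P,610,-180,(8,32),45,brass),"large all")
    rect(sel(P,495,-300,(18,28),30,brass),"small top"); rect(sel(P,495,-300,(8,28),30,brass),"small all")
    for k,(x,y) in dict(thick=(512,111),thin=(543,328)).items():
        q=sel(P,x,y,(15,28),45,dark)
        m=np.zeros((480,640),np.uint8); (ex,ey),rr=cv2.minEnclosingCircle(q[:,:2].astype(np.float32)); print("pad",k,ex,ey,rr,len(q),q.mean(0))
    red=(F[...,0]-F[...,2]>60)
    rect(sel(P,580,205,(7,17),230,red),"board")
    for k,(x,y) in dict(thick=(590,95),thin=(625,315)).items():
        rect(sel(P,x,y,(60,90),80),"pipe "+k)
E
```

```text
scene
block top 955 ctr [ 605.  -303.6] size [59.2 46. ] ang 70.8 z 41.0
handle 241 ctr [ 498.9 -173.1] size [13.8 50.8] ang 21.1 z 67.8
valve body 645 ctr [ 498.8 -172.5] size [39.4 82.8] ang 19.7 z 32.5
large top 393 ctr [ 611.3 -177.1] size [43.9 51.4] ang 43.2 z 27.2
large all 642 ctr [ 612.2 -176.9] size [45.1 52.4] ang 44.1 z 25.5
small top 196 ctr [ 490.3 -297.1] size [29.4 32.1] ang 29.8 z 22.7
small all 306 ctr [ 490.3 -297.1] size [29.5 32. ] ang 27.5 z 21.0
pad thick 513.3609619140625 110.47611999511719 29.176315307617188 261 [511.38492476 107.88229314  21.64954304]
pad thin 543.224609375 325.60687255859375 30.268033981323242 214 [544.83490561 325.1687856   21.87681758]
board 4041 ctr [577.2 212.2] size [362.7 182.8] ang 81.5 z 12.7
pipe thick 758 ctr [596.3  99.1] size [113.1  52.7] ang 86.9 z 75.2
pipe thin 374 ctr [627.8 317.8] size [113.9  50.8] ang 81.6 z 70.0
side
block top 255 ctr [ 604.1 -299.8] size [63.7 50.3] ang 74.7 z 40.7
handle 99 ctr [ 496.4 -168.2] size [12.1 52.2] ang 20.2 z 68.0
valve body 264 ctr [ 497.3 -170.3] size [38.4 85.5] ang 20.1 z 32.8
large top 170 ctr [ 607.9 -173.9] size [52.5 48.5] ang 76.6 z 26.6
large all 289 ctr [ 607.9 -173.9] size [52.6 48.5] ang 76.6 z 24.1
small top 70 ctr [ 486.9 -294.2] size [27.7 35.3] ang 11.8 z 22.7
small all 107 ctr [ 489.2 -299.3] size [29.  48.6] ang 22.2 z 20.9
pad thick 0.0 0.0 0.0 0 [nan nan nan]
pad thin 539.4282836914062 338.7563171386719 23.999847412109375 99 [543.28242866 348.83180923  21.6210819 ]
board 7029 ctr [574.8 215. ] size [362.4 181.1] ang 82.0 z 12.7
pipe thick 804 ctr [594.2 103.4] size [115.4  54.1] ang 81.4 z 75.1
pipe thin 776 ctr [625.  319.5] size [110.8  52.5] ang 85.5 z 69.9<stdin>:13: RuntimeWarning: Mean of empty slice.
  ret = um.true_divide(
```

Run:
```python
from h import *
for n in ["scene","side"]:
    c=pickle.load(open(n+"0.pkl","rb")); f=c["frame"][:,:,::-1]
    u0,v0,w,h=(140,220,200,170) if n=="scene" else (300,180,150,90)
    cv2.imwrite(f"pics/{n}_mat.png",cv2.resize(f[v0:v0+h,u0:u0+w],None,fx=800/w if n=="side" else 3.5,fy=800/w if n=="side" else 3.5,interpolation=cv2.INTER_CUBIC))
    u0,v0,w,h=(300,160,180,100) if n=="scene" else (155,245,210,160)
    cv2.imwrite(f"pics/{n}_board.png",cv2.resize(f[v0:v0+h,u0:u0+w],None,fx=3.75,fy=3.75,interpolation=cv2.INTER_CUBIC))
```

```text
(no output)
```

View pics/scene_mat.png

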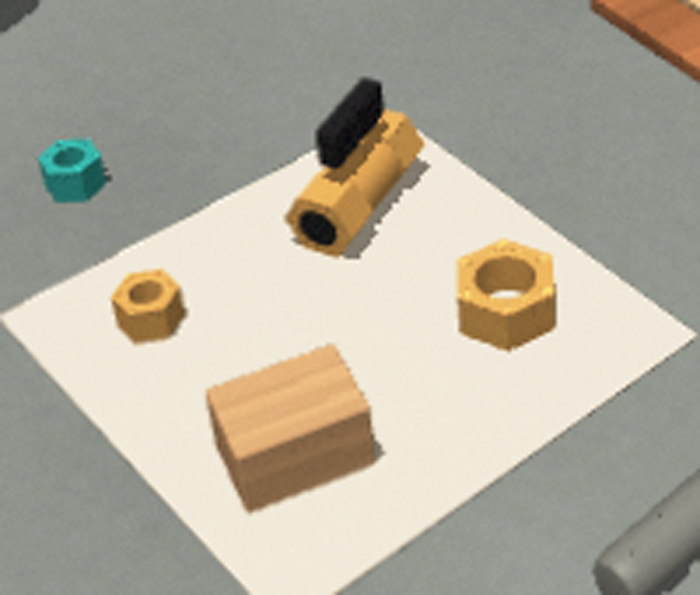

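View pics/scene_board.png

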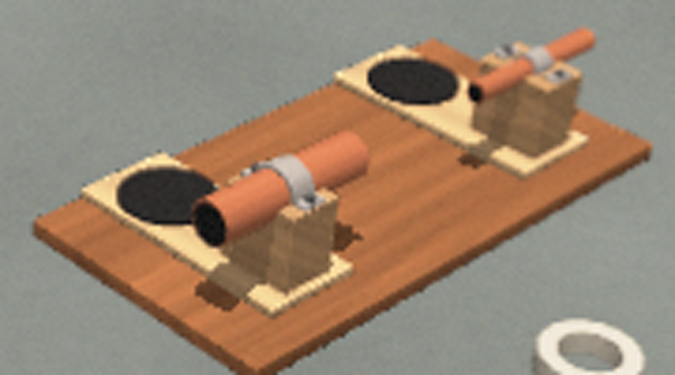

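```bash
cat >> h.py <<'E'
def go(o,x,y,z,yaw):
    "print tool-frame move from obs o to TCP (x,y,z) pointing down with jaw axis at world yaw (deg, mod 180)"
    C=R.from_euler("xyz",o["tcp_rot"]); best=None
    for s in (0,np.pi):
        a=np.radians(yaw)+s; zt=np.array([np.cos(a),np.sin(a),0]); xt=np.array([0,0,-1.]); T=R.from_matrix(np.stack([xt,np.cross(zt,xt),zt],1))
        w=(C.inv()*T).as_rotvec(); d=C.inv().apply(np.array([x,y,z])-o["tool_pos"])/10
        print("t cm",d.round(2),"w",w.round(3),"rows>=",max(np.linalg.norm(d)/4.17,np.degrees(np.linalg.norm(w))/7.16).round(1))
    m=C.as_matrix(); print("now",np.round(o["tool_pos"],1),"jawyaw",np.degrees(np.arctan2(m[1,2],m[0,2])).round(1),"down",m[:,0].round(3),"q1,q6",o["joint_positions"][[0,5]].round(2),"t",round(o["time"],2),"w",round(o["grip_width"],1))
E
python3 - <<'E'
from h import *
from plant import *
o=get_obs(); go(o,604.6,-302,130,-17.5)
E
```

```text
t cm [ 9.62 40.39  1.72] w [-0.799 -0.001 -0.001] rows>= 10.0
t cm [ 9.62 40.39  1.72] w [ 2.343e+00 -1.000e-03  1.000e-03] rows>= 18.7
now [ 236.2 -468.5  226.2] jawyaw -63.3 down [-0.     0.001 -1.   ] q1,q6 [-1.25 -0.15] t 0.15 w 91.7
```

In the crop the brass nut on the mat (scene (182,307), crop (148,305)) is the small nut. The turquoise ones, such as (161,268), are decoys. Moving above the block.

```bash
python3 -m creep '[{"tx":7.6,"ty":40.4,"tz":1.7,"wx":-0.8,"gripper":-1},{"tx":7.6,"ty":40.4,"tz":1.7,"wx":-0.8,"gripper":-1},{"tx":7.6,"ty":40.4,"tz":1.7,"wx":-0.8,"gripper":-1},{"tx":7.6,"ty":40.4,"tz":1.7,"wx":-0.8,"gripper":-1},{"tx":7.6,"ty":40.4,"tz":1.7,"wx":-0.8,"gripper":-1},{"tx":7.6,"ty":40.4,"tz":1.7,"wx":-0.8,"gripper":-1},{"tx":7.6,"ty":40.4,"tz":1.7,"wx":-0.8,"gripper":-1},{"tx":7.6,"ty":40.4,"tz":1.7,"wx":-0.8,"gripper":-1}]'
python3 - <<'E'
from h import *
from plant import *
o=get_obs(); go(o,604.6,-302,150,-17.5)
E
```

```text
t cm [ 7.62 40.39  1.72] w [-0.799 -0.001 -0.001] rows>= 9.9
t cm [ 7.62 40.39  1.72] w [ 2.343e+00 -1.000e-03  1.000e-03] rows>= 18.7
now [ 236.2 -468.5  226.2] jawyaw -63.3 down [-0.     0.001 -1.   ] q1,q6 [-1.25 -0.15] t 0.15 w 91.7validation failed for argument at $[0]...
```

```bash
python3 -m creep '[{"tx":7.6,"ty":40.4,"tz":1.7,"wx":-0.8,"wy":0,"wz":0,"gripper":-1},{"tx":7.6,"ty":40.4,"tz":1.7,"wx":-0.8,"wy":0,"wz":0,"gripper":-1}]'
```

```text
time: 0.32
tool_pos: [310.4, -435.8, 211.3]
tcp_rot: [-0.457, 1.57, -1.31]
contact_force: [0.2, -0.9, 0.2]
grip_width: 91.5
```

```bash
cat > g.py <<'E'
import sys
from h import *
from plant import *
go(get_obs(),*map(float,sys.argv[1:6]))
E
python3 g.py 604.6 -302 150 -17.5
```

```text
t cm [ 6.12 30.96  9.26] w [-0.548  0.001  0.001] rows>= 7.9
t cm [ 6.12 30.96  9.26] w [ 2.594e+00  1.000e-03 -1.000e-03] rows>= 20.8
now [ 310.4 -435.8  211.3] jawyaw -48.9 down [ 0.    -0.001 -1.   ] q1,q6 [-1.1  -0.24] t 0.32 w 91.5
```

```bash
python3 -m creep '[{"tx":6.1,"ty":31,"tz":9.3,"wx":-0.55,"wy":0,"wz":0,"gripper":-1},{"tx":6.1,"ty":31,"tz":9.3,"wx":-0.55,"wy":0,"wz":0,"gripper":-1},{"tx":6.1,"ty":31,"tz":9.3,"wx":-0.55,"wy":0,"wz":0,"gripper":-1},{"tx":6.1,"ty":31,"tz":9.3,"wx":-0.55,"wy":0,"wz":0,"gripper":-1},{"tx":6.1,"ty":31,"tz":9.3,"wx":-0.55,"wy":0,"wz":0,"gripper":-1},{"tx":6.1,"ty":31,"tz":9.3,"wx":-0.55,"wy":0,"wz":0,"gripper":-1},{"tx":6.1,"ty":31,"tz":9.3,"wx":-0.55,"wy":0,"wz":0,"gripper":-1},{"tx":6.1,"ty":31,"tz":9.3,"wx":-0.55,"wy":0,"wz":0,"gripper":-1}]'
python3 - <<'E'
from h import *
from plant import *
from fit import *
c=capture("wrist");pickle.dump(c,open("wrist1.pkl","wb"));cv2.imwrite("pics/wrist1.png",c["frame"][:,:,::-1])
P=cloud(c);F=c["frame"].astype(int);brass=(F[...,0]-F[...,2]>50)
print(c["xyz"])
rect(sel(P,605,-302,(36,47),60),"block top")
rect(sel(P,610,-180,(22,32),45,brass),"large top")
rect(sel(P,498,-171,(55,75),50),"handle")
rect(sel(P,490,-297,(18,28),30,brass),"small top")
E
python3 g.py 604.6 -302 12 -17.5
```

```text
time: 0.98
tool_pos: [607.6, -299.8, 149.3]
tcp_rot: [2.692, 1.57, 2.389]
contact_force: [1.2, -0.4, -0.1]
grip_width: 91.8
[ 630.07755832 -225.76159165  306.49692743]
block top 3858 ctr [ 604.1 -302.5] size [60.1 44.1] ang 70.2 z 40.2
large top 2345 ctr [ 609.9 -175.4] size [46.2 53.2] ang 46.6 z 26.1
handle 1937 ctr [ 497.7 -171.8] size [12.9 50. ] ang 20.1 z 67.6
small top 697 ctr [ 487.6 -295.5] size [28.3 32.4] ang 85.4 z 22.1
t cm [13.5  -0.87 -0.53] w [ 0.006 -0.    -0.004] rows>= 3.2
t cm [13.5  -0.87 -0.53] w [-3.136  0.006 -0.   ] rows>= 25.1
now [ 612.2 -295.7  147. ] jawyaw -17.2 down [ 0.001  0.003 -1.   ] q1,q6 [-0.56 -0.27] t 1.03 w 91.9
```

View pics/wrist1.png

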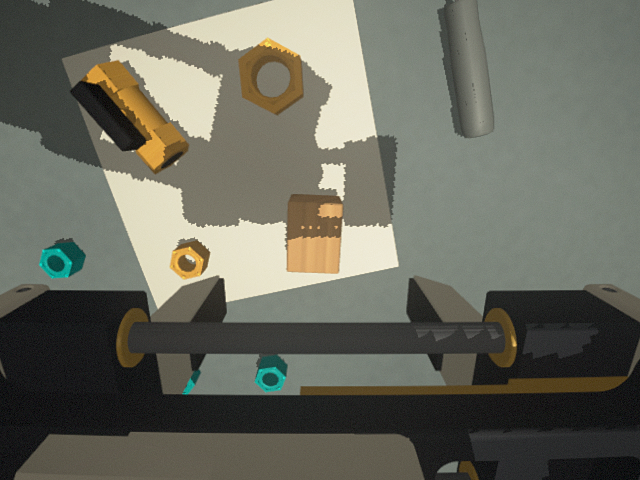

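Wrist view: the block is at (315,233), large nut (272,77), valve (130,115), small nut (190,260). The fitted sizes match the specification (60.1×44.1, 46.2, 28.3, 12.9×50).

```bash
python3 -m creep '[{"tx":8,"ty":-0.9,"tz":-0.5,"wx":0.03,"wy":0,"wz":0,"gripper":-1},{"tx":8,"ty":-0.9,"tz":-0.5,"wx":0.03,"wy":0,"wz":0,"gripper":-1},{"tx":8,"ty":-0.9,"tz":-0.5,"wx":0.03,"wy":0,"wz":0,"gripper":-1},{"tx":8,"ty":-0.9,"tz":-0.5,"wx":0.03,"wy":0,"wz":0,"gripper":-1},{"tx":8,"ty":-0.9,"tz":-0.5,"wx":0.03,"wy":0,"wz":0,"gripper":-1}]'; python3 g.py 604.1 -302.5 12 -19.8
```

```text
time: 1.45
tool_pos: [599.1, -309.3, 72.3]
tcp_rot: [-0.211, 1.568, -0.545]
contact_force: [0.7, -0.4, -0.3]
grip_width: 91.5
t cm [6.03 0.81 0.23] w [0.011 0.002 0.001] rows>= 1.5
t cm [6.03 0.81 0.23] w [-3.13e+00 -1.00e-03  4.00e-03] rows>= 25.0
now [ 599.1 -309.3   72.3] jawyaw -19.2 down [ 0.002 -0.001 -1.   ] q1,q6 [-0.59 -0.26] t 1.45 w 91.5
```

```bash
python3 -m creep '[{"tx":0,"ty":0.8,"tz":0.2,"wx":0.01,"wy":0,"wz":0,"gripper":-1},{"tx":0,"ty":0.8,"tz":0.2,"wx":0.01,"wy":0,"wz":0,"gripper":-1},{"tx":0,"ty":0.8,"tz":0.2,"wx":0.01,"wy":0,"wz":0,"gripper":-1},{"tx":0,"ty":0.8,"tz":0.2,"wx":0.01,"wy":0,"wz":0,"gripper":-1}]'; python3 g.py 604.1 -302.5 12 -19.8
```

```text
time: 1.78
tool_pos: [603.4, -301.8, 71.8]
tcp_rot: [-0.279, 1.569, -0.622]
contact_force: [-0.4, -0.1, -0.7]
grip_width: 91.8
t cm [ 5.98 -0.04  0.08] w [0.002 0.002 0.001] rows>= 1.4
t cm [ 5.98 -0.04  0.08] w [-3.139e+00 -1.000e-03  3.000e-03] rows>= 25.1
now [ 603.4 -301.8   71.8] jawyaw -19.7 down [ 0.002 -0.001 -1.   ] q1,q6 [-0.58 -0.23] t 1.78 w 91.8
```

```bash
python3 -m creep '[{"tx":3,"ty":0,"tz":0.1,"wx":0,"wy":0,"wz":0,"gripper":-1},{"tx":6,"ty":0,"tz":0.1,"wx":0,"wy":0,"wz":0,"gripper":-1},{"tx":6,"ty":0,"tz":0.1,"wx":0,"wy":0,"wz":0,"gripper":-1},{"tx":6,"ty":0,"tz":0.1,"wx":0,"wy":0,"wz":0,"gripper":1},{"tx":6,"ty":0,"tz":0.1,"wx":0,"wy":0,"wz":0,"gripper":1},{"tx":6,"ty":0,"tz":0.1,"wx":0,"wy":0,"wz":0,"gripper":1},{"tx":6,"ty":0,"tz":0.1,"wx":0,"wy":0,"wz":0,"gripper":1},{"tx":6,"ty":0,"tz":0.1,"wx":0,"wy":0,"wz":0,"gripper":1}]'; python3 -m creep '[{"tx":0,"ty":0,"tz":0,"wx":0,"wy":0,"wz":0,"gripper":1},{"tx":0,"ty":0,"tz":0,"wx":0,"wy":0,"wz":0,"gripper":1},{"tx":0,"ty":0,"tz":0,"wx":0,"wy":0,"wz":0,"gripper":1}]';  python3 g.py 604.1 -302.5 160 -8.3
```

```text
time: 2.45
tool_pos: [604.4, -302.5, 12.0]
tcp_rot: [-0.253, 1.568, -0.597]
contact_force: [-0.2, 0.5, 0.7]
grip_width: 63.1
time: 2.7
tool_pos: [603.8, -302.2, 10.7]
tcp_rot: [-0.297, 1.57, -0.641]
contact_force: [-0.6, 0.2, 2.5]
grip_width: 44.1
t cm [-14.93  -0.02   0.04] w [-0.199  0.001  0.   ] rows>= 3.6
t cm [-14.93  -0.02   0.04] w [ 2.942e+00  0.000e+00 -1.000e-03] rows>= 23.5
now [ 603.8 -302.2   10.7] jawyaw -19.7 down [ 0. -0. -1.] q1,q6 [-0.58 -0.23] t 2.7 w 44.1
```

```bash
python3 -m creep '[{"tx":-2,"ty":0,"tz":0,"wx":0,"wy":0,"wz":0,"gripper":1},{"tx":-5,"ty":0,"tz":0,"wx":0,"wy":0,"wz":0,"gripper":1},{"tx":-9,"ty":0,"tz":0,"wx":0,"wy":0,"wz":0,"gripper":1},{"tx":-13,"ty":0,"tz":0,"wx":0,"wy":0,"wz":0,"gripper":1},{"tx":-15,"ty":0,"tz":0,"wx":0,"wy":0,"wz":0,"gripper":1},{"tx":-15,"ty":0,"tz":0,"wx":0,"wy":0,"wz":0,"gripper":1}]'; python3 g.py 610.6 208.5 160 -8.3
```

```text
time: 3.2
tool_pos: [606.1, -303.5, 167.1]
tcp_rot: [-0.235, 1.56, -0.579]
contact_force: [0.2, -0.3, -0.6]
grip_width: 43.8
t cm [  0.4   48.36 -16.85] w [-0.199  0.011  0.004] rows>= 12.3
t cm [  0.4   48.36 -16.85] w [ 2.943  0.005 -0.016] rows>= 23.5
now [ 606.1 -303.5  167.1] jawyaw -19.7 down [ 0.009 -0.006 -1.   ] q1,q6 [-0.58 -0.23] t 3.2 w 43.8
```

```bash
python3 -m creep '[{"tx":0,"ty":2,"tz":-0.7,"wx":0,"wy":0,"wz":0,"gripper":1},{"tx":0,"ty":5,"tz":-1.7,"wx":-0.02,"wy":0,"wz":0,"gripper":1},{"tx":0,"ty":8.5,"tz":-3,"wx":-0.05,"wy":0,"wz":0,"gripper":1},{"tx":0,"ty":12,"tz":-4.2,"wx":-0.07,"wy":0,"wz":0,"gripper":1},{"tx":0,"ty":15.5,"tz":-5.4,"wx":-0.1,"wy":0,"wz":0,"gripper":1},{"tx":0,"ty":19,"tz":-6.6,"wx":-0.13,"wy":0,"wz":0,"gripper":1},{"tx":0,"ty":22.5,"tz":-7.8,"wx":-0.16,"wy":0,"wz":0,"gripper":1},{"tx":0,"ty":26,"tz":-9.1,"wx":-0.2,"wy":0,"wz":0,"gripper":1}]'; python3 -m creep '[{"tx":0,"ty":3.7,"tz":-0.6,"wx":0,"wy":0,"wz":0,"gripper":1},{"tx":0,"ty":7.4,"tz":-1.2,"wx":0,"wy":0,"wz":0,"gripper":1},{"tx":0,"ty":11,"tz":-1.8,"wx":0,"wy":0,"wz":0,"gripper":1},{"tx":0,"ty":14.5,"tz":-2.5,"wx":0,"wy":0,"wz":0,"gripper":1},{"tx":0,"ty":17.5,"tz":-3,"wx":0,"wy":0,"wz":0,"gripper":1},{"tx":0,"ty":19.5,"tz":-3.2,"wx":0,"wy":0,"wz":0,"gripper":1},{"tx":0,"ty":20.5,"tz":-3.4,"wx":0,"wy":0,"wz":0,"gripper":1},{"tx":0,"ty":20.5,"tz":-3.4,"wx":0,"wy":0,"wz":0,"gripper":1}]'; python3 g.py 610.6 208.5 160 -8.3
```

```text
time: 3.87
tool_pos: [605.0, -24.8, 159.2]
tcp_rot: [-3.111, 1.569, 3.029]
contact_force: [1.2, 0.5, -0.3]
grip_width: 44.1
time: 4.53
tool_pos: [600.7, 183.1, 159.3]
tcp_rot: [-2.976, 1.569, -3.117]
contact_force: [0.1, 0.8, -0.9]
grip_width: 43.6
t cm [-0.07  2.66  0.62] w [ 0.004 -0.002  0.   ] rows>= 0.7
t cm [-0.07  2.66  0.62] w [-3.138e+00 -0.000e+00 -2.000e-03] rows>= 25.1
now [600.7 183.1 159.3] jawyaw -8.1 down [-0.002 -0.    -1.   ] q1,q6 [0.17 0.31] t 4.53 w 43.6
```

```bash
python3 -m creep '[{"tx":0,"ty":2.6,"tz":0.6,"wx":0,"wy":0,"wz":0,"gripper":1},{"tx":0,"ty":2.6,"tz":0.6,"wx":0,"wy":0,"wz":0,"gripper":1},{"tx":0,"ty":2.6,"tz":0.6,"wx":0,"wy":0,"wz":0,"gripper":1},{"tx":0,"ty":2.6,"tz":0.6,"wx":0,"wy":0,"wz":0,"gripper":1},{"tx":0,"ty":2.6,"tz":0.6,"wx":0,"wy":0,"wz":0,"gripper":1}]'
python3 - <<'E'
from h import *
from plant import *
from fit import *
for n in ["wrist","side"]:
    c=capture(n);pickle.dump(c,open(n+"2.pkl","wb"));cv2.imwrite(f"pics/{n}2.png",c["frame"][:,:,::-1])
E
python3 g.py 610.6 208.5 160 -8.3
```

```text
time: 4.95
tool_pos: [611.1, 204.4, 160.1]
tcp_rot: [-2.219, 1.57, -2.365]
contact_force: [0.4, 0.4, -0.5]
grip_width: 44.1
t cm [ 0.03  0.36 -0.11] w [-0.001 -0.     0.   ] rows>= 0.1
t cm [ 0.03  0.36 -0.11] w [3.141e+00 1.000e-03 0.000e+00] rows>= 25.1
now [611.2 204.8 160.3] jawyaw -8.3 down [-0. -0. -1.] q1,q6 [0.2  0.35] t 5.05 w 43.7
```

View pics/wrist2.png

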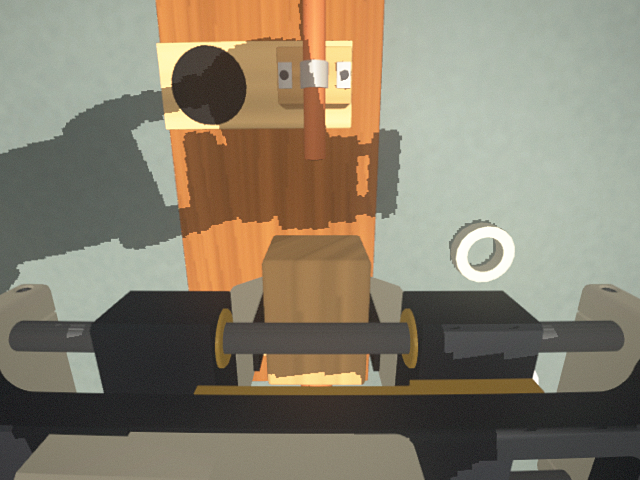

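Wrist view: the block is held (300,310), the thin stand's pad is at (209,85), the pipe's near end is about (315,158), and the tape roll is off to the right at (482,252). Refining the board frame from the pad and pipe end.

```bash
python3 - <<'E'
from fit import *
c=pickle.load(open("wrist2.pkl","rb"));P=cloud(c);F=c["frame"].astype(int)
dark=F.max(-1)<60
m=np.zeros((480,640),bool);m[35:135,165:255]=1
q=P[m&dark&(P[...,2]>15)&(P[...,2]<28)]
print("pad thin",cv2.minEnclosingCircle(q[:,:2].astype(np.float32)),q.mean(0))
rect(sel(P,626,318,(60,71.5+5),70,(F[...,0]-F[...,2]>60)),"pipe")
w=sel(P,626,318,(70,78),75,(F[...,0]-F[...,2]>60)); print("crest", rect(w,"crest"))
yh=np.array([np.sin(np.radians(8.3)),np.cos(np.radians(8.3))]);print("along y min",(w[:,:2]@yh).min(), "gap mid", (w[:,:2]@yh).min()-55, "expected", np.array([610.6,208.5])@yh)
q=P[(F[...,0]-F[...,2]>60)&(P[...,2]>7)&(P[...,2]<17)]
rect(q,"board part")
c=pickle.load(open("side2.pkl","rb"))
E
python3 - <<'E'
import numpy as np
# predicted from board centre fit
for yaw in (-8.3,):
    a=np.radians(yaw);X=np.array([np.cos(a),np.sin(a)]);Y=np.array([-X[1],X[0]])
    B=np.array([576,213.6]);print("pad thin",B+X*-50+Y*110,"pad thick",B+X*-50-Y*110,"mid",B+35*X)
E
```

```text
pad thin ((541.3681640625, 330.20001220703125), 29.643583297729492) [544.84747355 327.13380276  20.16214153]
pipe 5013 ctr [624.7 313.7] size [99.4 49.9] ang 81.8 z 69.8
crest 2459 ctr [625.4 313. ] size [98.  14.4] ang 82.1 z 72.6
crest ((625.402587890625, 312.95068359375), (97.98526000976562, 14.363886833190918), 82.05844116210938)
along y min 350.97271352157475 gap mid 295.97271352157475 expected 294.46002335207436
board part 39222 ctr [574.7 212.6] size [353.9 180.2] ang 81.9 z 11.3
pad thin [542.40289266 329.66564685] pad thick [510.64452844 111.96997325] mid [610.63340262 208.54753296]
```

```bash
python3 -m creep '[{"tx":3,"ty":0.4,"tz":-0.1,"wx":0,"wy":0,"wz":0,"gripper":1},{"tx":6,"ty":0.4,"tz":-0.1,"wx":0,"wy":0,"wz":0,"gripper":1},{"tx":9,"ty":0.4,"tz":-0.1,"wx":0,"wy":0,"wz":0,"gripper":1},{"tx":11,"ty":0.4,"tz":-0.1,"wx":0,"wy":0,"wz":0,"gripper":1},{"tx":12,"ty":0.4,"tz":-0.1,"wx":0,"wy":0,"wz":0,"gripper":1},{"tx":12,"ty":0.4,"tz":-0.1,"wx":0,"wy":0,"wz":0,"gripper":1},{"tx":12,"ty":0.4,"tz":-0.1,"wx":0,"wy":0,"wz":0,"gripper":1}]';python3 g.py 610.2 209 20.5 -8.2
```

```text
time: 5.63
tool_pos: [611.2, 209.8, 40.9]
tcp_rot: [0.118, 1.57, -0.026]
contact_force: [0.0, -0.3, -0.4]
grip_width: 43.6
t cm [ 2.04 -0.1  -0.09] w [-0.001  0.001 -0.   ] rows>= 0.5
t cm [ 2.04 -0.1  -0.09] w [ 3.14e+00 -0.00e+00 -1.00e-03] rows>= 25.1
now [611.2 209.8  40.9] jawyaw -8.3 down [ 0.001 -0.    -1.   ] q1,q6 [0.21 0.36] t 5.63 w 43.6
```

```bash
python3 -m creep '[{"tx":0.8,"ty":-0.1,"tz":-0.1,"wx":0,"wy":0,"wz":0,"gripper":1},{"tx":1.4,"ty":-0.1,"tz":-0.1,"wx":0,"wy":0,"wz":0,"gripper":1},{"tx":1.8,"ty":-0.1,"tz":-0.1,"wx":0,"wy":0,"wz":0,"gripper":1},{"tx":2.0,"ty":-0.1,"tz":-0.1,"wx":0,"wy":0,"wz":0,"gripper":1},{"tx":2.0,"ty":-0.1,"tz":-0.1,"wx":0,"wy":0,"wz":0,"gripper":1}]';python3 g.py 610.2 209 20.5 -8.2
```

```text
time: 6.05
tool_pos: [609.4, 209.2, 19.9]
tcp_rot: [-2.643, 1.57, -2.787]
contact_force: [0.3, 0.3, -0.3]
grip_width: 43.6
t cm [-0.06 -0.01  0.08] w [-0.001 -0.001  0.   ] rows>= 0.0
t cm [-0.06 -0.01  0.08] w [3.141e+00 0.000e+00 1.000e-03] rows>= 25.1
now [609.4 209.2  19.9] jawyaw -8.2 down [-0.001 -0.    -1.   ] q1,q6 [0.21 0.36] t 6.05 w 43.6
```

```bash
python3 -m creep '[{"tx":0.1,"ty":0,"tz":0,"wx":0,"wy":0,"wz":0,"gripper":1},{"tx":0.1,"ty":0,"tz":0,"wx":0,"wy":0,"wz":0,"gripper":1},{"tx":0.1,"ty":0,"tz":0,"wx":0,"wy":0,"wz":0,"gripper":1}]';python3 g.py 610.2 209 20.5 -8.2
```

```text
time: 6.3
tool_pos: [609.9, 209.3, 19.7]
tcp_rot: [0.264, 1.57, 0.12]
contact_force: [-0.6, -0.7, 0.2]
grip_width: 44.1
t cm [-0.08 -0.03  0.03] w [-0.001  0.001 -0.   ] rows>= 0.0
t cm [-0.08 -0.03  0.03] w [ 3.141e+00 -0.000e+00 -1.000e-03] rows>= 25.1
now [609.9 209.3  19.7] jawyaw -8.3 down [ 0.001  0.    -1.   ] q1,q6 [0.21 0.36] t 6.3 w 44.1
```

```bash
python3 -m creep '[{"tx":0.1,"ty":0,"tz":0,"wx":0,"wy":0,"wz":0,"gripper":1},{"tx":0.1,"ty":0,"tz":0,"wx":0,"wy":0,"wz":0,"gripper":1},{"tx":0.1,"ty":0,"tz":0,"wx":0,"wy":0,"wz":0,"gripper":1}]';python3 g.py 610.2 209 20.5 -8.2
```

```text
time: 6.55
tool_pos: [609.9, 209.4, 19.6]
tcp_rot: [0.272, 1.57, 0.128]
contact_force: [-2.0, -0.9, 7.3]
grip_width: 43.9
t cm [-0.09 -0.03  0.04] w [-0.001  0.001 -0.   ] rows>= 0.0
t cm [-0.09 -0.03  0.04] w [ 3.141e+00 -0.000e+00 -1.000e-03] rows>= 25.1
now [609.9 209.4  19.6] jawyaw -8.2 down [ 0.001  0.    -1.   ] q1,q6 [0.21 0.36] t 6.55 w 43.9
```

Contact at 7 N. I'll release, go up and look.

```bash
python3 -m creep '[{"tx":0,"ty":0,"tz":0,"wx":0,"wy":0,"wz":0,"gripper":-1},{"tx":0,"ty":0,"tz":0,"wx":0,"wy":0,"wz":0,"gripper":-1},{"tx":0,"ty":0,"tz":0,"wx":0,"wy":0,"wz":0,"gripper":-1},{"tx":-2,"ty":0,"tz":0,"wx":0,"wy":0,"wz":0,"gripper":-1},{"tx":-6,"ty":0,"tz":0,"wx":0,"wy":0,"wz":0,"gripper":-1},{"tx":-10,"ty":0,"tz":0,"wx":0,"wy":0,"wz":0,"gripper":-1},{"tx":-14,"ty":0,"tz":0,"wx":0,"wy":0,"wz":0,"gripper":-1},{"tx":-16,"ty":0,"tz":0,"wx":0,"wy":0,"wz":0,"gripper":-1}]'
python3 - <<'E'
from plant import *
from fit import *
for n in ["side","scene","wrist"]:
    c=capture(n);pickle.dump(c,open(n+"3.pkl","wb"));cv2.imwrite(f"pics/{n}3.png",c["frame"][:,:,::-1]);P=cloud(c)
    rect(sel(P,610.6,209,(45,56),45),n+" block top")
E
python3 g.py 497.7 -171.8 180 20.1
```

```text
time: 7.22
tool_pos: [611.3, 209.7, 183.8]
tcp_rot: [0.347, 1.563, 0.203]
contact_force: [0.6, 0.6, 0.6]
grip_width: 90.4
side block top 512 ctr [609.4 210.1] size [62.2 46.3] ang 83.1 z 50.6
scene block top 315 ctr [611. 206.] size [62.6 44.5] ang 81.9 z 50.5
wrist block top 3293 ctr [609.3 209.6] size [59.5 44. ] ang 81.4 z 49.2
t cm [ -0.05 -39.35  -5.7 ] w [-0.495  0.004 -0.   ] rows>= 9.5
t cm [ -0.05 -39.35  -5.7 ] w [ 2.647e+00 -1.000e-03 -6.000e-03] rows>= 21.2
now [610.5 209.5 180.3] jawyaw -8.2 down [ 0.004  0.001 -1.   ] q1,q6 [0.21 0.36] t 7.37 w 91.8
```

View pics/side3.png

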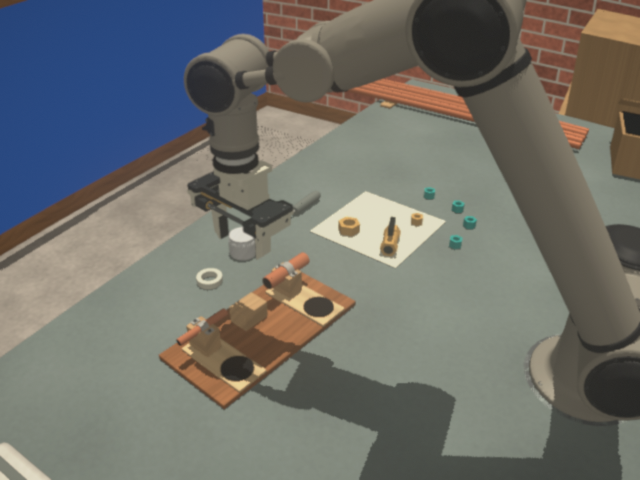

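Block stands on the board between the pipe ends (side (250,310)), at about (609.5,209.5) with its top at z 50. On to the valve.

```bash
python3 -m creep '[{"tx":0,"ty":-4,"tz":-0.6,"wx":-0.05,"wy":0,"wz":0,"gripper":-1},{"tx":0,"ty":-8,"tz":-1.2,"wx":-0.1,"wy":0,"wz":0,"gripper":-1},{"tx":0,"ty":-12,"tz":-1.8,"wx":-0.17,"wy":0,"wz":0,"gripper":-1},{"tx":0,"ty":-16,"tz":-2.4,"wx":-0.24,"wy":0,"wz":0,"gripper":-1},{"tx":0,"ty":-20,"tz":-3,"wx":-0.31,"wy":0,"wz":0,"gripper":-1},{"tx":0,"ty":-24,"tz":-3.6,"wx":-0.38,"wy":0,"wz":0,"gripper":-1},{"tx":0,"ty":-28,"tz":-4.2,"wx":-0.44,"wy":0,"wz":0,"gripper":-1},{"tx":0,"ty":-32,"tz":-4.8,"wx":-0.5,"wy":0,"wz":0,"gripper":-1}]';python3 g.py 497.7 -171.8 160 20.1
```

```text
time: 8.03
tool_pos: [514.3, -101.8, 176.4]
tcp_rot: [2.472, 1.567, 2.831]
contact_force: [0.6, 0.1, -0.2]
grip_width: 91.7
t cm [ 1.63 -5.97 -4.01] w [ 0.008 -0.003 -0.002] rows>= 1.8
t cm [ 1.63 -5.97 -4.01] w [-3.133e+00  3.000e-03 -4.000e-03] rows>= 25.1
now [ 514.3 -101.8  176.4] jawyaw 20.6 down [-0.003  0.001 -1.   ] q1,q6 [-0.34 -0.7 ] t 8.03 w 91.7
```

```bash
python3 -m creep '[{"tx":1,"ty":-3,"tz":-2,"wx":0,"wy":0,"wz":0,"gripper":-1},{"tx":2,"ty":-5,"tz":-4,"wx":0,"wy":0,"wz":0,"gripper":-1},{"tx":4,"ty":-5.2,"tz":-4,"wx":0,"wy":0,"wz":0,"gripper":-1},{"tx":6,"ty":-5.2,"tz":-4,"wx":0,"wy":0,"wz":0,"gripper":-1},{"tx":6,"ty":-5.2,"tz":-4,"wx":0,"wy":0,"wz":0,"gripper":-1},{"tx":6,"ty":-5.2,"tz":-4,"wx":0,"wy":0,"wz":0,"gripper":-1},{"tx":6,"ty":-5.2,"tz":-4,"wx":0,"wy":0,"wz":0,"gripper":-1}]';python3 g.py 497.7 -171.8 44 20.1
```

```text
time: 8.62
tool_pos: [496.9, -162.9, 118.3]
tcp_rot: [2.371, 1.57, 2.727]
contact_force: [0.3, 0.3, 0.3]
grip_width: 92.1
t cm [ 7.43 -0.86 -0.23] w [ 0.006 -0.    -0.   ] rows>= 1.8
t cm [ 7.43 -0.86 -0.23] w [-3.136e+00  1.000e-03 -1.000e-03] rows>= 25.1
now [ 496.9 -162.9  118.3] jawyaw 20.4 down [-0.001  0.    -1.   ] q1,q6 [-0.46 -0.82] t 8.62 w 92.1
```

```bash
python3 -m creep '[{"tx":2,"ty":-0.9,"tz":-0.2,"wx":0,"wy":0,"wz":0,"gripper":-1},{"tx":4,"ty":-0.9,"tz":-0.2,"wx":0,"wy":0,"wz":0,"gripper":-1},{"tx":6,"ty":-0.9,"tz":-0.2,"wx":0,"wy":0,"wz":0,"gripper":-1},{"tx":7,"ty":-0.9,"tz":-0.2,"wx":0,"wy":0,"wz":0,"gripper":-0.3},{"tx":7.4,"ty":-0.9,"tz":-0.2,"wx":0,"wy":0,"wz":0,"gripper":-0.2},{"tx":7.4,"ty":-0.9,"tz":-0.2,"wx":0,"wy":0,"wz":0,"gripper":-0.2},{"tx":7.4,"ty":-0.9,"tz":-0.2,"wx":0,"wy":0,"wz":0,"gripper":-0.2}]';python3 g.py 497.7 -171.8 44 20.1
```

```text
time: 9.2
tool_pos: [498.8, -172.4, 45.3]
tcp_rot: [-0.87, 1.569, -0.513]
contact_force: [0.5, -0.1, -0.0]
grip_width: 69.4
t cm [ 0.13  0.1  -0.08] w [0.006 0.001 0.001] rows>= 0.0
t cm [ 0.13  0.1  -0.08] w [-3.136e+00 -2.000e-03  2.000e-03] rows>= 25.1
now [ 498.8 -172.4   45.3] jawyaw 20.4 down [ 0.001 -0.001 -1.   ] q1,q6 [-0.48 -0.83] t 9.2 w 69.4
```

```bash
python3 -m creep '[{"tx":0.1,"ty":0.1,"tz":-0.1,"wx":0,"wy":0,"wz":0,"gripper":1},{"tx":0.1,"ty":0.1,"tz":-0.1,"wx":0,"wy":0,"wz":0,"gripper":1},{"tx":0.1,"ty":0.1,"tz":-0.1,"wx":0,"wy":0,"wz":0,"gripper":1},{"tx":0.1,"ty":0.1,"tz":-0.1,"wx":0,"wy":0,"wz":0,"gripper":1},{"tx":0.1,"ty":0.1,"tz":-0.1,"wx":0,"wy":0,"wz":0,"gripper":1},{"tx":0.1,"ty":0.1,"tz":-0.1,"wx":0,"wy":0,"wz":0,"gripper":1},{"tx":0.1,"ty":0.1,"tz":-0.1,"wx":0,"wy":0,"wz":0,"gripper":1},{"tx":0.1,"ty":0.1,"tz":-0.1,"wx":0,"wy":0,"wz":0,"gripper":1}]';python3 -m creep '[{"tx":0,"ty":0,"tz":0,"wx":0,"wy":0,"wz":0,"gripper":1},{"tx":0,"ty":0,"tz":0,"wx":0,"wy":0,"wz":0,"gripper":1},{"tx":0,"ty":0,"tz":0,"wx":0,"wy":0,"wz":0,"gripper":1}]';python3 g.py 497.7 -171.8 44 20.1
```

```text
time: 9.87
tool_pos: [496.8, -171.8, 43.3]
tcp_rot: [-1.987, 1.571, -1.631]
contact_force: [1.7, 0.3, 0.1]
grip_width: 16.4
time: 10.12
tool_pos: [496.9, -171.8, 43.3]
tcp_rot: [-1.015, 1.571, -0.659]
contact_force: [0.4, -0.4, -1.7]
grip_width: 12.1
t cm [-0.07 -0.03  0.08] w [0.005 0.    0.   ] rows>= 0.0
t cm [-0.07 -0.03  0.08] w [-3.136 -0.     0.   ] rows>= 25.1
now [ 496.9 -171.8   43.3] jawyaw 20.4 down [ 0. -0. -1.] q1,q6 [-0.48 -0.83] t 10.12 w 12.1
```

```bash
python3 -m creep '[{"tx":-1,"ty":0,"tz":0,"wx":0,"wy":0,"wz":0,"gripper":1},{"tx":-3,"ty":0,"tz":0,"wx":0,"wy":0,"wz":0,"gripper":1},{"tx":-6,"ty":0,"tz":0,"wx":0,"wy":0,"wz":0,"gripper":1},{"tx":-9,"ty":0,"tz":0,"wx":0,"wy":0,"wz":0,"gripper":1},{"tx":-12,"ty":0,"tz":0,"wx":0,"wy":0,"wz":0,"gripper":1},{"tx":-14,"ty":0,"tz":0,"wx":0,"wy":0,"wz":0,"gripper":1},{"tx":-15,"ty":0,"tz":0,"wx":0,"wy":0,"wz":0,"gripper":1},{"tx":-15,"ty":0,"tz":0,"wx":0,"wy":0,"wz":0,"gripper":1}]';python3 g.py 609.7 209.3 193 -8.2
```

```text
time: 10.78
tool_pos: [497.6, -172.2, 195.7]
tcp_rot: [-0.859, 1.566, -0.503]
contact_force: [-0.6, -0.7, -3.6]
grip_width: 12.4
t cm [ 0.24 31.85 23.81] w [0.499 0.004 0.002] rows>= 9.5
t cm [ 0.24 31.85 23.81] w [-2.642 -0.003  0.005] rows>= 21.1
now [ 497.6 -172.2  195.7] jawyaw 20.4 down [ 0.004 -0.002 -1.   ] q1,q6 [-0.48 -0.83] t 10.78 w 12.4
```

```bash
python3 -m creep '[{"tx":0,"ty":1,"tz":0.7,"wx":0.02,"wy":0,"wz":0,"gripper":1},{"tx":0,"ty":3,"tz":2.2,"wx":0.05,"wy":0,"wz":0,"gripper":1},{"tx":0,"ty":6,"tz":4.5,"wx":0.11,"wy":0,"wz":0,"gripper":1},{"tx":0,"ty":9,"tz":6.7,"wx":0.18,"wy":0,"wz":0,"gripper":1},{"tx":0,"ty":12,"tz":9,"wx":0.25,"wy":0,"wz":0,"gripper":1},{"tx":0,"ty":15,"tz":11.2,"wx":0.32,"wy":0,"wz":0,"gripper":1},{"tx":0,"ty":18,"tz":13.5,"wx":0.4,"wy":0,"wz":0,"gripper":1},{"tx":0,"ty":21,"tz":15.7,"wx":0.5,"wy":0,"wz":0,"gripper":1}]';python3 g.py 609.7 209.3 193 -8.2
```

```text
time: 11.45
tool_pos: [570.0, 81.6, 191.1]
tcp_rot: [-2.937, 1.567, -3.085]
contact_force: [0.8, -0.4, -3.2]
grip_width: 12.2
t cm [-0.21 13.21  2.05] w [-0.005 -0.004  0.001] rows>= 3.2
t cm [-0.21 13.21  2.05] w [3.137e+00 1.000e-03 6.000e-03] rows>= 25.1
now [570.   81.6 191.1] jawyaw -8.5 down [-0.004 -0.    -1.   ] q1,q6 [0.01 0.16] t 11.45 w 12.2
```

```bash
python3 -m creep '[{"tx":0,"ty":3,"tz":0.5,"wx":0,"wy":0,"wz":0,"gripper":1},{"tx":0,"ty":6,"tz":1,"wx":0,"wy":0,"wz":0,"gripper":1},{"tx":0,"ty":9,"tz":1.5,"wx":0,"wy":0,"wz":0,"gripper":1},{"tx":0,"ty":11,"tz":2,"wx":0,"wy":0,"wz":0,"gripper":1},{"tx":0,"ty":12.5,"tz":2,"wx":0,"wy":0,"wz":0,"gripper":1},{"tx":0,"ty":12.5,"tz":2,"wx":0,"wy":0,"wz":0,"gripper":1},{"tx":0,"ty":12.5,"tz":2,"wx":0,"wy":0,"wz":0,"gripper":1},{"tx":0,"ty":12.5,"tz":2,"wx":0,"wy":0,"wz":0,"gripper":1}]';python3 g.py 609.7 209.3 93 -8.2
python3 - <<'E'
from plant import *
from fit import *
c=capture("wrist");pickle.dump(c,open("wrist4.pkl","wb"));cv2.imwrite("pics/wrist4.png",c["frame"][:,:,::-1])
E
```

```text
time: 12.12
tool_pos: [607.9, 199.6, 192.3]
tcp_rot: [-2.479, 1.569, -2.624]
contact_force: [-0.3, -0.7, -2.8]
grip_width: 11.9
t cm [9.93 1.   0.06] w [-0.001 -0.002  0.001] rows>= 2.4
t cm [9.93 1.   0.06] w [3.14e+00 2.00e-03 3.00e-03] rows>= 25.1
now [607.9 199.6 192.3] jawyaw -8.3 down [-0.002 -0.001 -1.   ] q1,q6 [0.2  0.34] t 12.12 w 11.9
```

View pics/wrist4.png

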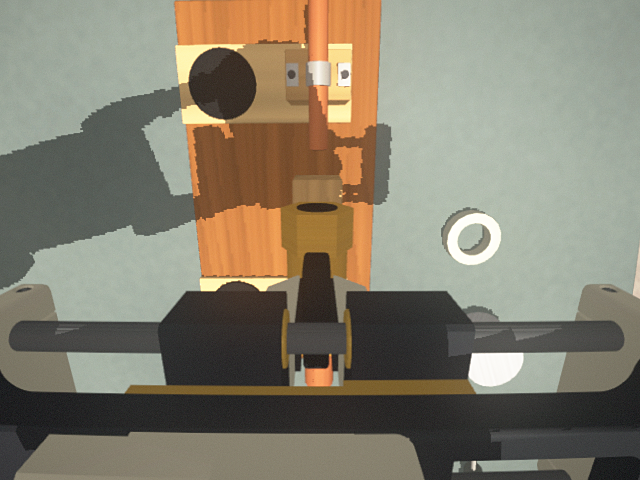

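The valve hangs upright in the fingers, its end at (317,208), lined up with the thin pipe at (317,150). Lowering it.

```bash
python3 -m creep '[{"tx":1,"ty":1,"tz":0.1,"wx":0,"wy":0,"wz":0,"gripper":1},{"tx":2.5,"ty":1,"tz":0.1,"wx":0,"wy":0,"wz":0,"gripper":1},{"tx":4.5,"ty":1,"tz":0.1,"wx":0,"wy":0,"wz":0,"gripper":1},{"tx":6.5,"ty":1,"tz":0.1,"wx":0,"wy":0,"wz":0,"gripper":1},{"tx":8,"ty":1,"tz":0.1,"wx":0,"wy":0,"wz":0,"gripper":1},{"tx":9,"ty":1,"tz":0.1,"wx":0,"wy":0,"wz":0,"gripper":1},{"tx":9.4,"ty":1,"tz":0.1,"wx":0,"wy":0,"wz":0,"gripper":1},{"tx":9.4,"ty":1,"tz":0.1,"wx":0,"wy":0,"wz":0,"gripper":1}]';python3 g.py 609.7 209.3 91 -8.2
```

```text
time: 12.83
tool_pos: [610.5, 210.1, 98.2]
tcp_rot: [-2.758, 1.569, -2.902]
contact_force: [-0.0, -0.8, -2.8]
grip_width: 12.0
t cm [ 0.72 -0.09 -0.07] w [-0.001 -0.002  0.001] rows>= 0.2
t cm [ 0.72 -0.09 -0.07] w [3.14e+00 1.00e-03 3.00e-03] rows>= 25.1
now [610.5 210.1  98.2] jawyaw -8.3 down [-0.002 -0.    -1.   ] q1,q6 [0.21 0.36] t 12.83 w 12.0
```

```bash
python3 -m creep '[{"tx":0.3,"ty":-0.1,"tz":-0.1,"wx":0,"wy":0,"wz":0,"gripper":1},{"tx":0.5,"ty":-0.1,"tz":-0.1,"wx":0,"wy":0,"wz":0,"gripper":1},{"tx":0.7,"ty":-0.1,"tz":-0.1,"wx":0,"wy":0,"wz":0,"gripper":1},{"tx":0.7,"ty":-0.1,"tz":-0.1,"wx":0,"wy":0,"wz":0,"gripper":1},{"tx":0.7,"ty":-0.1,"tz":-0.1,"wx":0,"wy":0,"wz":0,"gripper":1}]';python3 g.py 609.7 209.3 91 -8.2
```

```text
time: 13.25
tool_pos: [609.9, 209.6, 92.6]
tcp_rot: [0.241, 1.57, 0.097]
contact_force: [0.5, 0.3, -2.5]
grip_width: 12.2
t cm [ 0.16 -0.03 -0.02] w [-0.001  0.001 -0.   ] rows>= 0.0
t cm [ 0.16 -0.03 -0.02] w [ 3.141e+00 -0.000e+00 -1.000e-03] rows>= 25.1
now [609.9 209.6  92.6] jawyaw -8.2 down [ 0.001  0.    -1.   ] q1,q6 [0.21 0.36] t 13.25 w 12.2
```

```bash
python3 -m creep '[{"tx":0.1,"ty":0,"tz":0,"wx":0,"wy":0,"wz":0,"gripper":1},{"tx":0.2,"ty":0,"tz":0,"wx":0,"wy":0,"wz":0,"gripper":1},{"tx":0.2,"ty":0,"tz":0,"wx":0,"wy":0,"wz":0,"gripper":1},{"tx":0.2,"ty":0,"tz":0,"wx":0,"wy":0,"wz":0,"gripper":1}]';python3 g.py 609.7 209.3 91 -8.2
```

```text
time: 13.58
tool_pos: [609.8, 209.6, 90.3]
tcp_rot: [-0.433, 1.571, -0.577]
contact_force: [-0.5, 0.5, -3.4]
grip_width: 11.8
t cm [-0.07 -0.03 -0.01] w [-0.001  0.     0.   ] rows>= 0.0
t cm [-0.07 -0.03 -0.01] w [ 3.141  0.    -0.   ] rows>= 25.1
now [609.8 209.6  90.3] jawyaw -8.3 down [ 0. -0. -1.] q1,q6 [0.21 0.36] t 13.58 w 11.8
```

```bash
python3 -m creep '[{"tx":0.1,"ty":0,"tz":0,"wx":0,"wy":0,"wz":0,"gripper":1},{"tx":0.1,"ty":0,"tz":0,"wx":0,"wy":0,"wz":0,"gripper":1},{"tx":0.1,"ty":0,"tz":0,"wx":0,"wy":0,"wz":0,"gripper":1}]'
```

```text
time: 13.83
tool_pos: [610.1, 209.6, 90.1]
tcp_rot: [0.226, 1.57, 0.082]
contact_force: [-1.8, -0.7, 3.6]
grip_width: 11.9
```

Touchdown: the force went from −3.4 to +3.6 N. Releasing.

```bash
python3 -m creep '[{"tx":0,"ty":0,"tz":0,"wx":0,"wy":0,"wz":0,"gripper":-0.5},{"tx":0,"ty":0,"tz":0,"wx":0,"wy":0,"wz":0,"gripper":-0.5},{"tx":0,"ty":0,"tz":0,"wx":0,"wy":0,"wz":0,"gripper":-0.5},{"tx":0,"ty":0,"tz":0,"wx":0,"wy":0,"wz":0,"gripper":-1},{"tx":-2,"ty":0,"tz":0,"wx":0,"wy":0,"wz":0,"gripper":-1},{"tx":-6,"ty":0,"tz":0,"wx":0,"wy":0,"wz":0,"gripper":-1},{"tx":-10,"ty":0,"tz":0,"wx":0,"wy":0,"wz":0,"gripper":-1},{"tx":-12,"ty":0,"tz":0,"wx":0,"wy":0,"wz":0,"gripper":-1}]'
python3 - <<'E'
from plant import *
from fit import *
for n in ["side","wrist"]:
    c=capture(n);pickle.dump(c,open(n+"5.pkl","wb"));cv2.imwrite(f"pics/{n}5.png",c["frame"][:,:,::-1]);P=cloud(c)
    rect(sel(P,610.6,209,(105,122),45),n+" handle")
c=pickle.load(open("side5.pkl","rb"));f=c["frame"][240:410,150:370,::-1];cv2.imwrite("pics/side5c.png",cv2.resize(f,None,fx=3.5,fy=3.5,interpolation=cv2.INTER_CUBIC))
E
python3 g.py 609.9 -175.4 200 -13.4;python3 g.py 609.9 -175.4 200 46.6
```

```text
time: 14.5
tool_pos: [611.3, 209.9, 214.3]
tcp_rot: [0.351, 1.564, 0.207]
contact_force: [1.0, 0.0, 0.1]
grip_width: 60.7
side handle 201 ctr [609.3 211. ] size [52.1 14.5] ang 82.0 z 114.3
wrist handle 928 ctr [609.6 209.9] size [49.3 11.3] ang 81.3 z 115.0
t cm [  1.37 -38.18   5.31] w [ 0.09   0.009 -0.004] rows>= 9.3
t cm [  1.37 -38.18   5.31] w [-3.052  0.006  0.013] rows>= 24.4
now [611.9 210.1 214.4] jawyaw -8.2 down [ 0.009  0.002 -1.   ] q1,q6 [0.21 0.36] t 14.6 w 68.6
t cm [  1.37 -38.18   5.31] w [-0.957  0.01   0.001] rows>= 9.3
t cm [  1.37 -38.18   5.31] w [ 2.184e+00  1.000e-03 -1.200e-02] rows>= 17.5
now [611.9 210.1 214.4] jawyaw -8.2 down [ 0.009  0.002 -1.   ] q1,q6 [0.21 0.36] t 14.6 w 68.6
```

View pics/side5c.png

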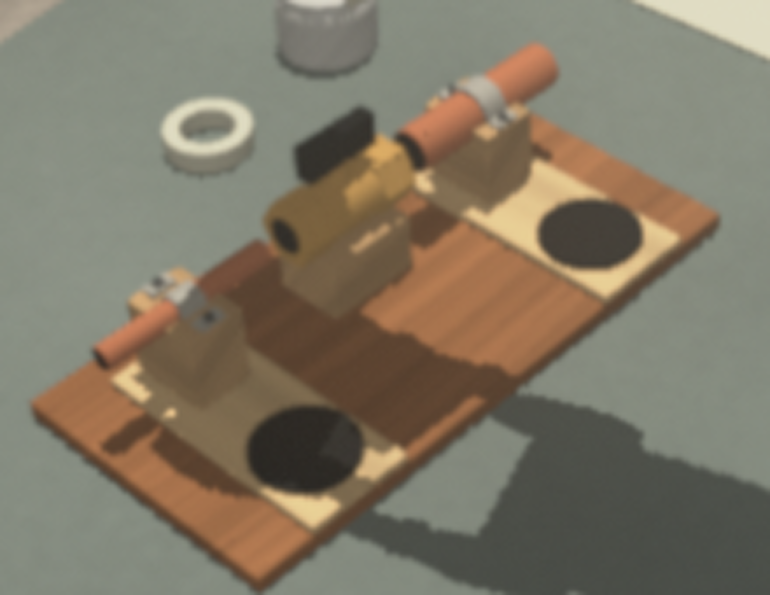

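Valve sits upright on the block in line with the pipes (crop (340,200)). Its handle is at (609.5,210) at −8.5°. Next, the large nut.

```bash
python3 -m creep '[{"tx":0.4,"ty":-4,"tz":0.5,"wx":-0.12,"wy":0,"wz":0,"gripper":-1},{"tx":0.4,"ty":-8,"tz":1.1,"wx":-0.24,"wy":0,"wz":0,"gripper":-1},{"tx":0.4,"ty":-12,"tz":1.6,"wx":-0.36,"wy":0,"wz":0,"gripper":-1},{"tx":0.4,"ty":-16,"tz":2.2,"wx":-0.48,"wy":0,"wz":0,"gripper":-1},{"tx":0.4,"ty":-20,"tz":2.8,"wx":-0.6,"wy":0,"wz":0,"gripper":-1},{"tx":0.4,"ty":-24,"tz":3.3,"wx":-0.72,"wy":0,"wz":0,"gripper":-1},{"tx":0.4,"ty":-28,"tz":3.9,"wx":-0.84,"wy":0,"wz":0,"gripper":-1},{"tx":0.4,"ty":-32,"tz":4.5,"wx":-0.96,"wy":0,"wz":0,"gripper":-1}]';python3 g.py 609.9 -175.4 120 46.6
```

```text
time: 15.27
tool_pos: [607.5, -110.9, 203.9]
tcp_rot: [2.012, 1.569, 2.825]
contact_force: [1.2, 0.4, 0.0]
grip_width: 91.9
t cm [ 8.38 -4.62 -4.52] w [-0.    -0.001 -0.002] rows>= 2.5
t cm [ 8.38 -4.62 -4.52] w [ 3.142e+00 -3.000e-03  1.000e-03] rows>= 25.1
now [ 607.5 -110.9  203.9] jawyaw 46.6 down [-0.002  0.001 -1.   ] q1,q6 [-0.3  -1.12] t 15.27 w 91.9
```

```bash
python3 -m creep '[{"tx":2,"ty":-2,"tz":-2,"wx":0,"wy":0,"wz":0,"gripper":-1},{"tx":4.5,"ty":-4,"tz":-4,"wx":0,"wy":0,"wz":0,"gripper":-1},{"tx":7.5,"ty":-4.6,"tz":-4.5,"wx":0,"wy":0,"wz":0,"gripper":-1},{"tx":10.5,"ty":-4.6,"tz":-4.5,"wx":0,"wy":0,"wz":0,"gripper":-1},{"tx":12,"ty":-4.6,"tz":-4.5,"wx":0,"wy":0,"wz":0,"gripper":-1},{"tx":12,"ty":-4.6,"tz":-4.5,"wx":0,"wy":0,"wz":0,"gripper":-1},{"tx":12,"ty":-4.6,"tz":-4.5,"wx":0,"wy":0,"wz":0,"gripper":-1}]';python3 g.py 609.9 -175.4 8 46.6
```

```text
time: 15.85
tool_pos: [609.7, -173.3, 83.8]
tcp_rot: [1.949, 1.567, 2.756]
contact_force: [-0.2, -0.3, 0.7]
grip_width: 91.6
t cm [ 7.58 -0.19 -0.13] w [-0.006 -0.001 -0.003] rows>= 1.8
t cm [ 7.58 -0.19 -0.13] w [ 3.136e+00 -5.000e-03  2.000e-03] rows>= 25.1
now [ 609.7 -173.3   83.8] jawyaw 46.3 down [-0.003  0.001 -1.   ] q1,q6 [-0.4 -1.2] t 15.85 w 91.6
```

```bash
python3 -m creep '[{"tx":2,"ty":-0.2,"tz":-0.1,"wx":0,"wy":0,"wz":0,"gripper":-1},{"tx":4,"ty":-0.2,"tz":-0.1,"wx":0,"wy":0,"wz":0,"gripper":-1},{"tx":6,"ty":-0.2,"tz":-0.1,"wx":0,"wy":0,"wz":0,"gripper":-1},{"tx":7,"ty":-0.2,"tz":-0.1,"wx":0,"wy":0,"wz":0,"gripper":-1},{"tx":7.5,"ty":-0.2,"tz":-0.1,"wx":0,"wy":0,"wz":0,"gripper":-0.6},{"tx":7.5,"ty":-0.2,"tz":-0.1,"wx":0,"wy":0,"wz":0,"gripper":-0.6},{"tx":7.5,"ty":-0.2,"tz":-0.1,"wx":0,"wy":0,"wz":0,"gripper":-0.6}]';python3 g.py 609.9 -175.4 8 46.6
```

```text
time: 16.43
tool_pos: [612.1, -175.9, 11.6]
tcp_rot: [-1.263, 1.569, -0.455]
contact_force: [0.2, -0.5, 0.2]
grip_width: 76.8
t cm [ 0.36  0.2  -0.12] w [-0.006  0.001  0.002] rows>= 0.1
t cm [ 0.36  0.2  -0.12] w [ 3.136e+00  3.000e-03 -1.000e-03] rows>= 25.1
now [ 612.1 -175.9   11.6] jawyaw 46.3 down [ 0.002 -0.001 -1.   ] q1,q6 [-0.4  -1.21] t 16.43 w 76.8
```

```bash
python3 -m creep '[{"tx":0.1,"ty":0.1,"tz":-0.1,"wx":0,"wy":0,"wz":0,"gripper":1},{"tx":0.1,"ty":0.1,"tz":-0.1,"wx":0,"wy":0,"wz":0,"gripper":1},{"tx":0.1,"ty":0.1,"tz":-0.1,"wx":0,"wy":0,"wz":0,"gripper":1},{"tx":0.1,"ty":0.1,"tz":-0.1,"wx":0,"wy":0,"wz":0,"gripper":1},{"tx":0.1,"ty":0.1,"tz":-0.1,"wx":0,"wy":0,"wz":0,"gripper":1},{"tx":0.1,"ty":0.1,"tz":-0.1,"wx":0,"wy":0,"wz":0,"gripper":1},{"tx":0.1,"ty":0.1,"tz":-0.1,"wx":0,"wy":0,"wz":0,"gripper":1}]';python3 g.py 609.9 -175.4 8 46.6
```

```text
time: 17.02
tool_pos: [610.2, -175.8, 9.7]
tcp_rot: [-1.231, 1.57, -0.423]
contact_force: [0.0, 0.3, 3.0]
grip_width: 45.8
t cm [0.17 0.05 0.01] w [-0.006  0.     0.001] rows>= 0.0
t cm [0.17 0.05 0.01] w [ 3.136e+00  1.000e-03 -0.000e+00] rows>= 25.1
now [ 610.2 -175.8    9.7] jawyaw 46.3 down [ 0.001 -0.    -1.   ] q1,q6 [-0.4  -1.21] t 17.02 w 45.8
```

```bash
python3 -m creep '[{"tx":0,"ty":0,"tz":0,"wx":0,"wy":0,"wz":0,"gripper":1},{"tx":-2,"ty":0,"tz":0,"wx":0,"wy":0,"wz":0,"gripper":1},{"tx":-5,"ty":0,"tz":0,"wx":0,"wy":0,"wz":0,"gripper":1},{"tx":-8,"ty":0,"tz":0,"wx":0,"wy":0,"wz":0,"gripper":1},{"tx":-11,"ty":0,"tz":0,"wx":0,"wy":0,"wz":0,"gripper":1},{"tx":-13,"ty":0,"tz":0,"wx":0,"wy":0,"wz":0,"gripper":1},{"tx":-14,"ty":0,"tz":0,"wx":0,"wy":0,"wz":0,"gripper":1}]';python3 g.py 511 112 150 81.8
```

```text
time: 17.6
tool_pos: [610.9, -176.1, 152.3]
tcp_rot: [-1.238, 1.566, -0.431]
contact_force: [0.6, -0.3, -1.7]
grip_width: 45.6
t cm [ 0.14 27.14 13.91] w [-0.62   0.     0.004] rows>= 7.3
t cm [ 0.14 27.14 13.91] w [ 2.521  0.006 -0.   ] rows>= 20.2
now [ 610.9 -176.1  152.3] jawyaw 46.3 down [ 0.004 -0.002 -1.   ] q1,q6 [-0.4  -1.21] t 17.6 w 45.6
```

```bash
python3 -m creep '[{"tx":0,"ty":2.7,"tz":1.4,"wx":-0.06,"wy":0,"wz":0,"gripper":1},{"tx":0,"ty":6,"tz":3,"wx":-0.14,"wy":0,"wz":0,"gripper":1},{"tx":0,"ty":9.5,"tz":4.8,"wx":-0.22,"wy":0,"wz":0,"gripper":1},{"tx":0,"ty":13,"tz":6.6,"wx":-0.3,"wy":0,"wz":0,"gripper":1},{"tx":0,"ty":16.5,"tz":8.4,"wx":-0.38,"wy":0,"wz":0,"gripper":1},{"tx":0,"ty":20,"tz":10.2,"wx":-0.46,"wy":0,"wz":0,"gripper":1},{"tx":0,"ty":23.5,"tz":12,"wx":-0.54,"wy":0,"wz":0,"gripper":1},{"tx":0,"ty":26,"tz":13.2,"wx":-0.62,"wy":0,"wz":0,"gripper":1}]';python3 -m creep '[{"tx":0,"ty":0.5,"tz":0.5,"wx":0,"wy":0,"wz":0,"gripper":1},{"tx":0,"ty":0.5,"tz":0.5,"wx":0,"wy":0,"wz":0,"gripper":1},{"tx":0,"ty":0.5,"tz":0.5,"wx":0,"wy":0,"wz":0,"gripper":1},{"tx":0,"ty":0.5,"tz":0.5,"wx":0,"wy":0,"wz":0,"gripper":1}]'; python3 g.py 511 112 150 81.8
python3 - <<'E'
from plant import *
from fit import *
c=capture("wrist");pickle.dump(c,open("wrist6.pkl","wb"));cv2.imwrite("pics/wrist6.png",c["frame"][:,:,::-1])
c=capture("scene");pickle.dump(c,open("scene6.pkl","wb"));cv2.imwrite("pics/scene6.png",c["frame"][:,:,::-1])
E
```

```text
time: 18.27
tool_pos: [511.2, 102.1, 148.2]
tcp_rot: [1.535, 1.568, 2.968]
contact_force: [0.7, -0.3, -0.5]
grip_width: 45.2
time: 18.6
tool_pos: [509.6, 104.0, 148.9]
tcp_rot: [2.941, 1.57, -1.916]
contact_force: [0.1, -0.4, -2.0]
grip_width: 45.7
t cm [-0.11 -0.02  0.82] w [-0.002 -0.001 -0.   ] rows>= 0.2
t cm [-0.11 -0.02  0.82] w [ 3.139e+00 -0.000e+00  1.000e-03] rows>= 25.1
now [509.6 104.  148.9] jawyaw 81.7 down [-0.    -0.001 -1.   ] q1,q6 [ 0.05 -1.37] t 18.6 w 45.7
```

View pics/wrist6.png

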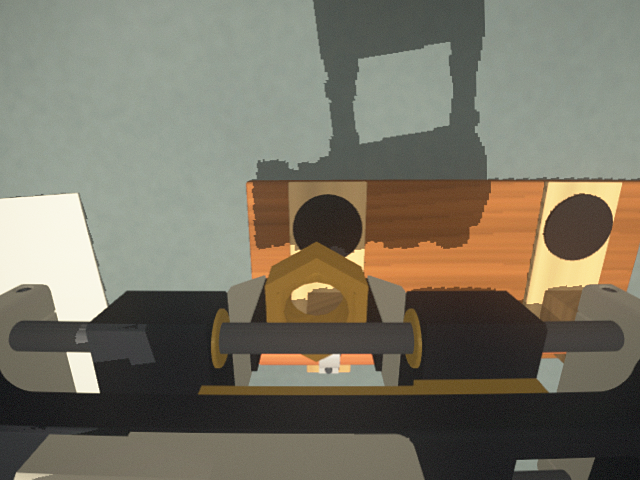

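Run:
```python
from fit import *
from scipy.optimize import least_squares
c=pickle.load(open("wrist6.pkl","rb"));P=cloud(c);F=c["frame"].astype(int);dark=F.max(-1)<55
for lab,(v0,v1,u0,u1) in dict(thick=(190,242,285,370),thin=(185,265,535,620)).items():
    m=np.zeros((480,640),np.uint8);m[v0:v1,u0:u1]=1
    k=(m&dark).astype(np.uint8)
    cs=max(cv2.findContours(k,cv2.RETR_EXTERNAL,cv2.CHAIN_APPROX_NONE)[0],key=len)[:,0]
    cs=cs[cs[:,1]<v1-2]
    q=np.array([ray(c,u,v,21)[:2] for u,v in cs])
    r=least_squares(lambda p:np.hypot(q[:,0]-p[0],q[:,1]-p[1])-p[2],[q[:,0].mean(),q[:,1].mean(),30],loss="soft_l1")
    r2=least_squares(lambda p:np.hypot(q[:,0]-p[0],q[:,1]-p[1])-30,[q[:,0].mean(),q[:,1].mean()],loss="soft_l1")
    print(lab,len(q),r.x.round(1),r2.x.round(1),np.abs(r.fun).max().round(1))
```

```text
thick 118 [509.3 112.9  28.6] [511.  112.6] 0.6
thin 1 [543.3 315.1  19.6] [550.7 322.5] 0.0
```

Wrist view shows the nut held at (317,300), the thick pad at (327,225) and the thin pad at (578,227). The thick pad fits to about (510.7,112.3), which matches the board prediction. Lowering.

```bash
python3 -m creep '[{"tx":2,"ty":0,"tz":0.8,"wx":0,"wy":0,"wz":0,"gripper":1},{"tx":4,"ty":0,"tz":0.8,"wx":0,"wy":0,"wz":0,"gripper":1},{"tx":6.5,"ty":0,"tz":0.8,"wx":0,"wy":0,"wz":0,"gripper":1},{"tx":9,"ty":0,"tz":0.8,"wx":0,"wy":0,"wz":0,"gripper":1},{"tx":11,"ty":0,"tz":0.8,"wx":0,"wy":0,"wz":0,"gripper":1},{"tx":11.5,"ty":0,"tz":0.8,"wx":0,"wy":0,"wz":0,"gripper":1},{"tx":11.5,"ty":0,"tz":0.8,"wx":0,"wy":0,"wz":0,"gripper":1},{"tx":11.5,"ty":0,"tz":0.8,"wx":0,"wy":0,"wz":0,"gripper":1}]'; python3 g.py 510.7 112.3 28 81.8
```

```text
time: 19.37
tool_pos: [511.0, 112.5, 34.9]
tcp_rot: [-1.512, 1.57, -0.085]
contact_force: [0.3, -0.3, -0.9]
grip_width: 45.9
t cm [ 0.69  0.03 -0.02] w [-0.001  0.     0.001] rows>= 0.2
t cm [ 0.69  0.03 -0.02] w [ 3.14e+00  1.00e-03 -0.00e+00] rows>= 25.1
now [511.  112.5  34.9] jawyaw 81.7 down [ 0.001 -0.    -1.   ] q1,q6 [ 0.07 -1.36] t 19.37 w 45.9
```

```bash
python3 -m creep '[{"tx":0.2,"ty":0,"tz":0,"wx":0,"wy":0,"wz":0,"gripper":1},{"tx":0.4,"ty":0,"tz":0,"wx":0,"wy":0,"wz":0,"gripper":1},{"tx":0.6,"ty":0,"tz":0,"wx":0,"wy":0,"wz":0,"gripper":1},{"tx":0.7,"ty":0,"tz":0,"wx":0,"wy":0,"wz":0,"gripper":1},{"tx":0.7,"ty":0,"tz":0,"wx":0,"wy":0,"wz":0,"gripper":1},{"tx":0.7,"ty":0,"tz":0,"wx":0,"wy":0,"wz":0,"gripper":1}]'; python3 -m creep '[{"tx":0.1,"ty":0,"tz":0,"wx":0,"wy":0,"wz":0,"gripper":1},{"tx":0.1,"ty":0,"tz":0,"wx":0,"wy":0,"wz":0,"gripper":1},{"tx":0.1,"ty":0,"tz":0,"wx":0,"wy":0,"wz":0,"gripper":1}]'
```

```text
time: 19.87
tool_pos: [510.5, 113.0, 27.7]
tcp_rot: [-1.559, 1.57, -0.131]
contact_force: [0.1, -0.6, 1.6]
grip_width: 45.6
time: 20.12
tool_pos: [510.5, 113.0, 27.7]
tcp_rot: [-1.541, 1.57, -0.113]
contact_force: [-3.5, -0.6, 12.5]
grip_width: 45.8
```

Firm contact; release and rise.

```bash
python3 -m creep '[{"tx":-0.1,"ty":0,"tz":0,"wx":0,"wy":0,"wz":0,"gripper":-0.5},{"tx":-0.1,"ty":0,"tz":0,"wx":0,"wy":0,"wz":0,"gripper":-0.5},{"tx":-0.1,"ty":0,"tz":0,"wx":0,"wy":0,"wz":0,"gripper":-0.5},{"tx":-0.1,"ty":0,"tz":0,"wx":0,"wy":0,"wz":0,"gripper":-0.5},{"tx":-2,"ty":0,"tz":0,"wx":0,"wy":0,"wz":0,"gripper":-1},{"tx":-6,"ty":0,"tz":0,"wx":0,"wy":0,"wz":0,"gripper":-1},{"tx":-10,"ty":0,"tz":0,"wx":0,"wy":0,"wz":0,"gripper":-1},{"tx":-14,"ty":0,"tz":0,"wx":0,"wy":0,"wz":0,"gripper":-1}]'
python3 - <<'E'
from plant import *
from fit import *
for n in ["side","wrist"]:
    c=capture(n);pickle.dump(c,open(n+"7.pkl","wb"));cv2.imwrite(f"pics/{n}7.png",c["frame"][:,:,::-1]);P=cloud(c);F=c["frame"].astype(int);brass=(F[...,0]-F[...,2]>50)
    rect(sel(P,511,112,(40,52),40,brass),n+" large top")
E
python3 g.py 487.8 -295.8 170 25.4;python3 g.py 487.8 -295.8 170 85.4
```

```text
time: 20.78
tool_pos: [509.6, 113.0, 167.4]
tcp_rot: [1.829, 1.569, -3.027]
contact_force: [1.7, -0.6, -0.1]
grip_width: 89.8
side large top 270 ctr [510.  113.3] size [46.  55.1] ang 21.9 z 44.6
wrist large top 1621 ctr [509.7 113.2] size [45.3 52.4] ang 80.7 z 44.0
t cm [  0.19  -3.26 -40.87] w [0.984 0.008 0.01 ] rows>= 9.8
t cm [  0.19  -3.26 -40.87] w [-2.157 -0.012  0.01 ] rows>= 17.3
now [513.9 113.4 172.6] jawyaw 81.8 down [ 0.012  0.001 -1.   ] q1,q6 [ 0.07 -1.36] t 20.88 w 91.4
t cm [  0.19  -3.26 -40.87] w [-0.063  0.002  0.012] rows>= 9.8
t cm [  0.19  -3.26 -40.87] w [ 3.079e+00  1.900e-02 -3.000e-03] rows>= 24.6
now [513.9 113.4 172.6] jawyaw 81.8 down [ 0.012  0.001 -1.   ] q1,q6 [ 0.07 -1.36] t 20.88 w 91.4
```

View pics/wrist7.png

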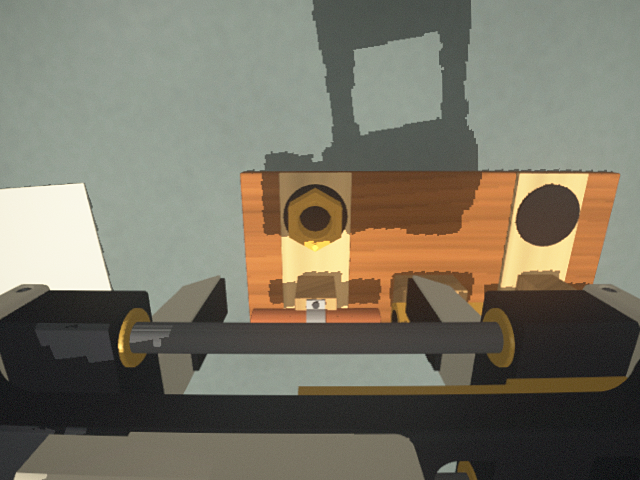

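Large nut sits flat, centred on the thick pad (315,215). It measures (509.8,113.2). Now the small nut.

```bash
python3 - <<'E'
from h import *
c=pickle.load(open("scene0.pkl","rb"));P=cloud(c)
for u,v in [(161,265),(113,292),(99,324),(115,364)]: print(P[v,u].round(0))
E
python3 -m creep '[{"tx":0,"ty":-0.4,"tz":-4,"wx":0,"wy":0,"wz":0,"gripper":-1},{"tx":0,"ty":-0.7,"tz":-8,"wx":-0.01,"wy":0,"wz":0,"gripper":-1},{"tx":0,"ty":-1,"tz":-12,"wx":-0.02,"wy":0,"wz":0,"gripper":-1},{"tx":0,"ty":-1.3,"tz":-16,"wx":-0.03,"wy":0,"wz":0,"gripper":-1},{"tx":0,"ty":-1.6,"tz":-20,"wx":-0.04,"wy":0,"wz":0,"gripper":-1},{"tx":0,"ty":-2,"tz":-24,"wx":-0.05,"wy":0,"wz":0,"gripper":-1},{"tx":0,"ty":-2.3,"tz":-28,"wx":-0.06,"wy":0,"wz":0,"gripper":-1},{"tx":0,"ty":-2.6,"tz":-32,"wx":-0.06,"wy":0,"wz":0,"gripper":-1}]'; python3 g.py 487.8 -295.8 110 85.4
```

```text
[ 366. -256.   12.]
[ 368. -355.   12.]
[ 421. -409.   12.]
[ 511. -433.    9.]
time: 21.55
tool_pos: [489.5, -209.2, 165.5]
tcp_rot: [1.089, 1.57, 2.577]
contact_force: [-0.1, -0.4, 1.2]
grip_width: 91.8
t cm [ 5.54 -0.56 -8.65] w [-0.003  0.    -0.001] rows>= 2.5
t cm [ 5.54 -0.56 -8.65] w [ 3.139e+00 -1.000e-03 -1.000e-03] rows>= 25.1
now [ 489.5 -209.2  165.5] jawyaw 85.2 down [-0.001  0.001 -1.   ] q1,q6 [-0.55 -2.04] t 21.55 w 91.8
```

```bash
python3 -m creep '[{"tx":0,"ty":-0.5,"tz":-3,"wx":0,"wy":0,"wz":0,"gripper":-1},{"tx":0,"ty":-0.5,"tz":-6,"wx":0,"wy":0,"wz":0,"gripper":-1},{"tx":0,"ty":-0.5,"tz":-8,"wx":0,"wy":0,"wz":0,"gripper":-1},{"tx":0,"ty":-0.5,"tz":-8.6,"wx":0,"wy":0,"wz":0,"gripper":-1},{"tx":0,"ty":-0.5,"tz":-8.6,"wx":0,"wy":0,"wz":0,"gripper":-1},{"tx":0,"ty":-0.5,"tz":-8.6,"wx":0,"wy":0,"wz":0,"gripper":-1}]'
python3 - <<'E'
from plant import *
from fit import *
c=capture("wrist");pickle.dump(c,open("wrist8.pkl","wb"));cv2.imwrite("pics/wrist8.png",c["frame"][:,:,::-1])
P=cloud(c);F=c["frame"].astype(int);brass=(F[...,0]-F[...,2]>50)
rect(sel(P,488,-296,(18,28),30,brass),"small top")
rect(sel(P,488,-296,(20,28),30,brass),"small top")
E
python3 g.py 487.8 -295.8 110 85.4
```

```text
time: 22.05
tool_pos: [487.8, -292.7, 165.6]
tcp_rot: [0.733, 1.569, 2.22]
contact_force: [-0.4, 0.4, 0.2]
grip_width: 91.9
small top 593 ctr [ 487.6 -295.7] size [27.  31.6] ang 85.7 z 22.0
small top 567 ctr [ 487.6 -295.7] size [27.  31.6] ang 85.6 z 22.0
t cm [ 5.58 -0.02 -0.36] w [-0.003  0.001 -0.001] rows>= 1.3
t cm [ 5.58 -0.02 -0.36] w [ 3.139e+00 -1.000e-03 -2.000e-03] rows>= 25.1
now [ 488.  -292.3  165.8] jawyaw 85.3 down [-0.001  0.001 -1.   ] q1,q6 [-0.67 -2.16] t 22.1 w 91.9
```

View pics/wrist8.png

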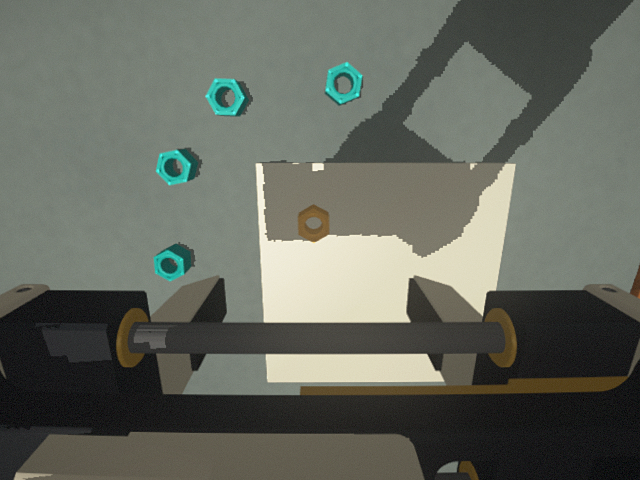

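The brass small nut is at (314,223), alone on the mat. The four turquoise ones are well outside the finger sweep. Descending.

```bash
python3 -m creep '[{"tx":3,"ty":0,"tz":-0.3,"wx":0,"wy":0,"wz":0,"gripper":-0.3},{"tx":6,"ty":0,"tz":-0.3,"wx":0,"wy":0,"wz":0,"gripper":-0.3},{"tx":9,"ty":0,"tz":-0.3,"wx":0,"wy":0,"wz":0,"gripper":-0.3},{"tx":12,"ty":0,"tz":-0.3,"wx":0,"wy":0,"wz":0,"gripper":-0.3},{"tx":14,"ty":0,"tz":-0.3,"wx":0,"wy":0,"wz":0,"gripper":-0.3},{"tx":15,"ty":0,"tz":-0.3,"wx":0,"wy":0,"wz":0,"gripper":-0.3},{"tx":15.3,"ty":0,"tz":-0.3,"wx":0,"wy":0,"wz":0,"gripper":-0.3},{"tx":15.3,"ty":0,"tz":-0.3,"wx":0,"wy":0,"wz":0,"gripper":-0.3}]'; python3 g.py 487.6 -295.7 8 85.5
```

```text
time: 22.77
tool_pos: [488.1, -295.8, 13.4]
tcp_rot: [1.003, 1.57, 2.491]
contact_force: [-0.0, -0.4, 0.7]
grip_width: 59.6
t cm [0.54 0.05 0.  ] w [-0.004  0.    -0.   ] rows>= 0.1
t cm [0.54 0.05 0.  ] w [ 3.138 -0.    -0.   ] rows>= 25.1
now [ 488.1 -295.8   13.4] jawyaw 85.3 down [-0.  0. -1.] q1,q6 [-0.68 -2.17] t 22.77 w 59.6
```

```bash
python3 -m creep '[{"tx":0.4,"ty":0,"tz":0,"wx":0,"wy":0,"wz":0,"gripper":-0.3},{"tx":0.5,"ty":0,"tz":0,"wx":0,"wy":0,"wz":0,"gripper":1},{"tx":0.5,"ty":0,"tz":0,"wx":0,"wy":0,"wz":0,"gripper":1},{"tx":0.5,"ty":0,"tz":0,"wx":0,"wy":0,"wz":0,"gripper":1},{"tx":0.5,"ty":0,"tz":0,"wx":0,"wy":0,"wz":0,"gripper":1},{"tx":0.5,"ty":0,"tz":0,"wx":0,"wy":0,"wz":0,"gripper":1},{"tx":0.5,"ty":0,"tz":0,"wx":0,"wy":0,"wz":0,"gripper":1},{"tx":0.5,"ty":0,"tz":0,"wx":0,"wy":0,"wz":0,"gripper":1}]'; python3 g.py 487.6 -295.7 8 85.5
```

```text
time: 23.43
tool_pos: [487.9, -296.7, 8.7]
tcp_rot: [-2.22, 1.57, -0.732]
contact_force: [-0.8, 0.2, 2.3]
grip_width: 27.8
t cm [0.07 0.04 0.09] w [-0.005 -0.     0.   ] rows>= 0.0
t cm [0.07 0.04 0.09] w [3.137e+00 1.000e-03 0.000e+00] rows>= 25.1
now [ 487.9 -296.7    8.7] jawyaw 85.2 down [ 0. -0. -1.] q1,q6 [-0.68 -2.17] t 23.43 w 27.8
```

```bash
python3 -m creep '[{"tx":-1,"ty":0,"tz":0,"wx":0,"wy":0,"wz":0,"gripper":1},{"tx":-3,"ty":0,"tz":0,"wx":0,"wy":0,"wz":0,"gripper":1},{"tx":-6,"ty":0,"tz":0,"wx":0,"wy":0,"wz":0,"gripper":1},{"tx":-9,"ty":0,"tz":0,"wx":0,"wy":0,"wz":0,"gripper":1},{"tx":-12,"ty":0,"tz":0,"wx":0,"wy":0,"wz":0,"gripper":1},{"tx":-15,"ty":0,"tz":0,"wx":0,"wy":0,"wz":0,"gripper":1},{"tx":-16,"ty":0,"tz":0,"wx":0,"wy":0,"wz":0,"gripper":1}]'; python3 g.py 541.8 330 170 81.8
```

```text
time: 24.02
tool_pos: [489.3, -297.7, 173.6]
tcp_rot: [-2.175, 1.563, -0.688]
contact_force: [0.4, -1.2, -0.4]
grip_width: 27.6
t cm [ 0.09 -0.   62.99] w [ 0.06  -0.004  0.007] rows>= 15.1
t cm [ 0.09 -0.   62.99] w [-3.082 -0.01  -0.007] rows>= 24.7
now [ 489.3 -297.7  173.6] jawyaw 85.2 down [ 0.006 -0.005 -1.   ] q1,q6 [-0.68 -2.17] t 24.02 w 27.6
```

```bash
python3 -m creep '[{"tx":0,"ty":0,"tz":2,"wx":0,"wy":0,"wz":0,"gripper":1},{"tx":0,"ty":0,"tz":5.5,"wx":0,"wy":0,"wz":0,"gripper":1},{"tx":0,"ty":0,"tz":9.5,"wx":0,"wy":0,"wz":0,"gripper":1},{"tx":0,"ty":0,"tz":13.5,"wx":0.02,"wy":0,"wz":0,"gripper":1},{"tx":0,"ty":0,"tz":17.5,"wx":0.03,"wy":0,"wz":0,"gripper":1},{"tx":0,"ty":0,"tz":21.5,"wx":0.04,"wy":0,"wz":0,"gripper":1},{"tx":0,"ty":0,"tz":25.5,"wx":0.05,"wy":0,"wz":0,"gripper":1},{"tx":0,"ty":0,"tz":29.5,"wx":0.06,"wy":0,"wz":0,"gripper":1}]'; python3 g.py 541.8 330 170 81.8
```

```text
time: 24.68
tool_pos: [511.8, -0.6, 168.0]
tcp_rot: [1.666, 1.57, 3.092]
contact_force: [0.4, 0.2, -0.1]
grip_width: 27.8
t cm [-0.2   1.78 33.15] w [-0.001 -0.    -0.001] rows>= 8.0
t cm [-0.2   1.78 33.15] w [ 3.14e+00 -1.00e-03  0.00e+00] rows>= 25.1
now [511.8  -0.6 168. ] jawyaw 81.7 down [-0.001  0.    -1.   ] q1,q6 [-0.15 -1.58] t 24.68 w 27.8
```

```bash
python3 -m creep '[{"tx":0,"ty":0.4,"tz":4,"wx":0,"wy":0,"wz":0,"gripper":1},{"tx":0,"ty":0.6,"tz":8,"wx":0,"wy":0,"wz":0,"gripper":1},{"tx":0,"ty":0.8,"tz":12,"wx":0,"wy":0,"wz":0,"gripper":1},{"tx":0,"ty":1,"tz":16,"wx":0,"wy":0,"wz":0,"gripper":1},{"tx":0,"ty":1.2,"tz":20,"wx":0,"wy":0,"wz":0,"gripper":1},{"tx":0,"ty":1.4,"tz":24,"wx":0,"wy":0,"wz":0,"gripper":1},{"tx":0,"ty":1.6,"tz":28,"wx":0,"wy":0,"wz":0,"gripper":1},{"tx":0,"ty":1.7,"tz":31,"wx":0,"wy":0,"wz":0,"gripper":1}]'; python3 -m creep '[{"tx":0,"ty":0,"tz":0.5,"wx":0,"wy":0,"wz":0,"gripper":1},{"tx":0,"ty":0,"tz":0.8,"wx":0,"wy":0,"wz":0,"gripper":1},{"tx":0,"ty":0,"tz":0.8,"wx":0,"wy":0,"wz":0,"gripper":1},{"tx":0,"ty":0,"tz":0.8,"wx":0,"wy":0,"wz":0,"gripper":1}]'
python3 - <<'E'
from plant import *
from fit import *
c=capture("wrist");pickle.dump(c,open("wrist9.pkl","wb"));cv2.imwrite("pics/wrist9.png",c["frame"][:,:,::-1])
E
python3 g.py 541.8 330 170 81.8
```

```text
time: 25.35
tool_pos: [539.1, 309.8, 167.7]
tcp_rot: [1.458, 1.57, 2.886]
contact_force: [1.1, -0.5, -0.5]
grip_width: 27.4
time: 25.68
tool_pos: [540.9, 313.3, 168.0]
tcp_rot: [2.588, 1.57, -2.269]
contact_force: [-0.2, -1.0, -0.4]
grip_width: 27.6
t cm [-0.18  0.17  1.69] w [-0.002 -0.001 -0.   ] rows>= 0.4
t cm [-0.18  0.17  1.69] w [ 3.14e+00 -1.00e-03  1.00e-03] rows>= 25.1
now [541.1 313.  168.2] jawyaw 81.7 down [-0.001 -0.001 -1.   ] q1,q6 [ 0.4  -1.02] t 25.73 w 27.6
```

View pics/wrist9.png

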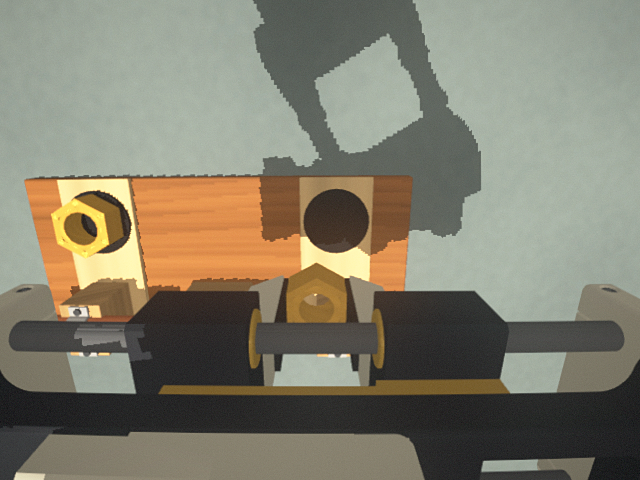

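Run:
```python
from fit import *
from scipy.optimize import least_squares
c=pickle.load(open("wrist9.pkl","rb"));F=c["frame"].astype(int)
k=np.zeros((480,640),np.uint8);k[180:256,298:376]=(F.max(-1)<65)[180:256,298:376]
cs=max(cv2.findContours(k,cv2.RETR_EXTERNAL,cv2.CHAIN_APPROX_NONE)[0],key=len)[:,0]
q=np.array([ray(c,u,v,21)[:2] for u,v in cs])
r=least_squares(lambda p:np.hypot(q[:,0]-p[0],q[:,1]-p[1])-p[2],[541,330,30],loss="soft_l1");print(len(q),r.x,np.abs(r.fun).max())
```

```text
222 [531.65547469 332.98145955  22.35895315] 14.343153080409248
```

Run:
```python
from fit import *
c=pickle.load(open("wrist9.pkl","rb"));f=c["frame"]
L,Rr,T,B=[ray(c,*p,21)[:2] for p in ((304.5,220),(369.5,220),(337,188.5),(337,252))]
print(L,Rr,T,B,(L+Rr)/2,(T+B)/2,np.linalg.norm(L-Rr),np.linalg.norm(T-B))
cv2.imwrite("pics/w9c.png",cv2.resize(f[170:270,290:390,::-1],None,fx=6,fy=6,interpolation=cv2.INTER_NEAREST))
```

```text
[535.37576332 302.851639  ] [543.83292844 361.11391994] [511.25380013 335.61228922] [569.99067708 328.07924259] [539.60434588 331.98277947] [540.6222386  331.84576591] 58.87288867999233 59.217966070113484
```

View pics/w9c.png

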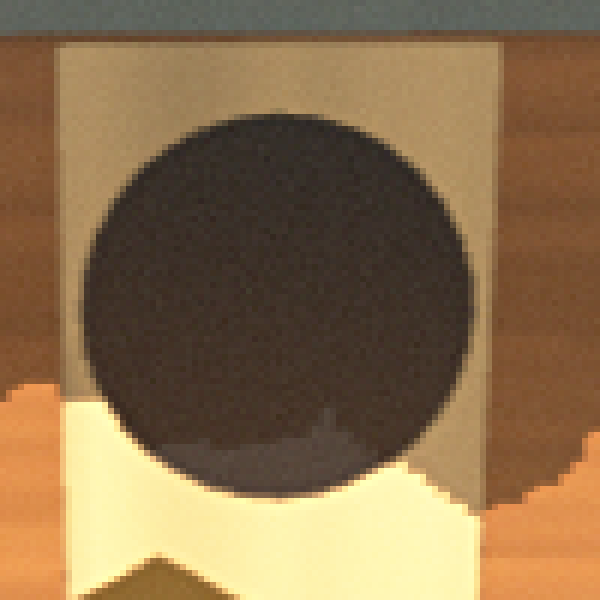

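Pad centre in crop (278,306), i.e. (337,221), giving about (541,331). The board prediction was (542,330). Lowering there.

```bash
python3 -m creep '[{"tx":2,"ty":0.2,"tz":1,"wx":0,"wy":0,"wz":0,"gripper":1},{"tx":4,"ty":0.2,"tz":1.7,"wx":0,"wy":0,"wz":0,"gripper":1},{"tx":7,"ty":0.2,"tz":1.8,"wx":0,"wy":0,"wz":0,"gripper":1},{"tx":10,"ty":0.2,"tz":1.8,"wx":0,"wy":0,"wz":0,"gripper":1},{"tx":12,"ty":0.2,"tz":1.8,"wx":0,"wy":0,"wz":0,"gripper":1},{"tx":13.2,"ty":0.2,"tz":1.8,"wx":0,"wy":0,"wz":0,"gripper":1},{"tx":13.2,"ty":0.2,"tz":1.8,"wx":0,"wy":0,"wz":0,"gripper":1},{"tx":13.2,"ty":0.2,"tz":1.8,"wx":0,"wy":0,"wz":0,"gripper":1}]'; python3 g.py 541 331 26.7 81.8
```

```text
time: 26.4
tool_pos: [542.1, 332.0, 36.7]
tcp_rot: [-2.451, 1.571, -1.025]
contact_force: [0.3, -0.4, -0.1]
grip_width: 27.5
t cm [ 1.    0.09 -0.11] w [-0.001 -0.     0.   ] rows>= 0.2
t cm [ 1.    0.09 -0.11] w [3.14 0.   0.  ] rows>= 25.1
now [542.1 332.   36.7] jawyaw 81.7 down [ 0. -0. -1.] q1,q6 [ 0.43 -1.  ] t 26.4 w 27.5
```

```bash
python3 -m creep '[{"tx":0.3,"ty":0.1,"tz":-0.1,"wx":0,"wy":0,"wz":0,"gripper":1},{"tx":0.6,"ty":0.1,"tz":-0.1,"wx":0,"wy":0,"wz":0,"gripper":1},{"tx":0.8,"ty":0.1,"tz":-0.1,"wx":0,"wy":0,"wz":0,"gripper":1},{"tx":1,"ty":0.1,"tz":-0.1,"wx":0,"wy":0,"wz":0,"gripper":1},{"tx":1,"ty":0.1,"tz":-0.1,"wx":0,"wy":0,"wz":0,"gripper":1},{"tx":1,"ty":0.1,"tz":-0.1,"wx":0,"wy":0,"wz":0,"gripper":1}]'; python3 -m creep '[{"tx":0.1,"ty":0,"tz":0,"wx":0,"wy":0,"wz":0,"gripper":1},{"tx":0.1,"ty":0,"tz":0,"wx":0,"wy":0,"wz":0,"gripper":1},{"tx":0.1,"ty":0,"tz":0,"wx":0,"wy":0,"wz":0,"gripper":1}]'
```

```text
time: 26.9
tool_pos: [540.8, 332.0, 26.7]
tcp_rot: [-1.154, 1.57, 0.274]
contact_force: [0.2, 0.4, 1.7]
grip_width: 27.9
time: 27.15
tool_pos: [540.8, 332.0, 26.6]
tcp_rot: [-1.179, 1.57, 0.248]
contact_force: [-1.5, -1.1, 7.9]
grip_width: 27.6
```

```bash
python3 -m creep '[{"tx":-0.1,"ty":0,"tz":0,"wx":0,"wy":0,"wz":0,"gripper":-0.3},{"tx":-0.1,"ty":0,"tz":0,"wx":0,"wy":0,"wz":0,"gripper":-0.3},{"tx":-0.1,"ty":0,"tz":0,"wx":0,"wy":0,"wz":0,"gripper":-0.3},{"tx":-0.1,"ty":0,"tz":0,"wx":0,"wy":0,"wz":0,"gripper":-0.3},{"tx":-3,"ty":0,"tz":0,"wx":0,"wy":0,"wz":0,"gripper":-0.3},{"tx":-7,"ty":0,"tz":0,"wx":0,"wy":0,"wz":0,"gripper":-0.3},{"tx":-11,"ty":0,"tz":0,"wx":0,"wy":0,"wz":0,"gripper":-0.3},{"tx":-15,"ty":0,"tz":0,"wx":0,"wy":0,"wz":0,"gripper":-0.3}]'; python3 -m creep '[{"tx":-4,"ty":0,"tz":-3,"wx":0,"wy":0,"wz":0,"gripper":-0.3},{"tx":-8,"ty":0,"tz":-6,"wx":0,"wy":0,"wz":0,"gripper":-0.3},{"tx":-10,"ty":0,"tz":-9,"wx":0,"wy":0,"wz":0,"gripper":-0.3},{"tx":-10,"ty":0,"tz":-11,"wx":0,"wy":0,"wz":0,"gripper":-0.3},{"tx":-10,"ty":0,"tz":-11,"wx":0,"wy":0,"wz":0,"gripper":-0.3},{"tx":-10,"ty":0,"tz":-11,"wx":0,"wy":0,"wz":0,"gripper":-0.3},{"tx":-10,"ty":0,"tz":-11,"wx":0,"wy":0,"wz":0,"gripper":-0.3}]'
cat > chk.py <<'E'
from plant import *
from fit import *
import sys
for n in ["scene","side","wrist"]:
    c=capture(n);pickle.dump(c,open(n+"F.pkl","wb"));cv2.imwrite(f"pics/{n}{sys.argv[1]}.png",c["frame"][:,:,::-1]);P=cloud(c);F=c["frame"].astype(int);brass=(F[...,0]-F[...,2]>50)
    print(n);rect(sel(P,511,112,(40,52),40,brass),"large top");rect(sel(P,541,331,(36,47),30,brass),"small top");rect(sel(P,610,209,(105,125),45),"handle");rect(sel(P,610,209,(65,90),50,brass),"valve body")
    rect(sel(P,766,30,(40,60),60),"tin")
E
python3 chk.py F
```

```text
time: 27.82
tool_pos: [540.0, 331.7, 176.5]
tcp_rot: [2.192, 1.569, -2.664]
contact_force: [0.8, 0.4, -0.3]
grip_width: 59.6
time: 28.4
tool_pos: [524.6, 223.2, 274.7]
tcp_rot: [1.63, 1.57, 3.057]
contact_force: [-0.3, -0.0, 0.3]
grip_width: 59.6
scene
large top 210 ctr [511.3 111.3] size [46.4 53.1] ang 22.5 z 45.2
small top 10 ctr [531.2 328.9] size [14.8  7.7] ang 82.0 z 42.1
handle 151 ctr [611.1 208.2] size [53.6 13.7] ang 80.5 z 114.7
valve body 441 ctr [614.9 207.4] size [85.7 35.3] ang 76.2 z 79.8
tin 786 ctr [769.3  24.7] size [61.  62.1] ang 28.8 z 50.1
side
large top 274 ctr [509.9 113.8] size [46.4 54.1] ang 22.1 z 44.7
small top 167 ctr [541.1 332.6] size [29.8 30.1] ang 39.7 z 41.1
handle 201 ctr [608.7 211.3] size [51.  15.8] ang 84.6 z 114.3
valve body 608 ctr [602.5 211.2] size [83.  36.6] ang 75.6 z 80.1
tin 425 ctr [767.2  29. ] size [58.2 65.8] ang 34.8 z 49.3
wrist
large top 961 ctr [509.4 113.1] size [46.3 52.1] ang 21.6 z 44.1
small top 400 ctr [539.8 330.8] size [31.7 28. ] ang 52.1 z 39.9
handle 707 ctr [608.9 210. ] size [49.4 13.1] ang 81.2 z 114.7
valve body 1747 ctr [609.  209.9] size [80.2 39.6] ang 81.6 z 80.3
tin few 0
```

View pics/wristF.png

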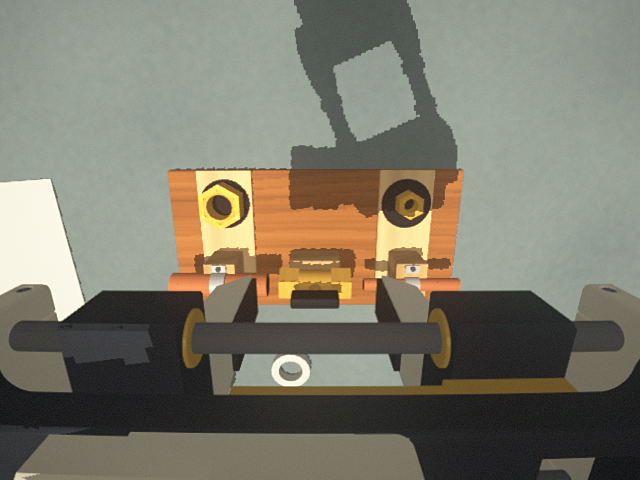

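View pics/sceneF.png

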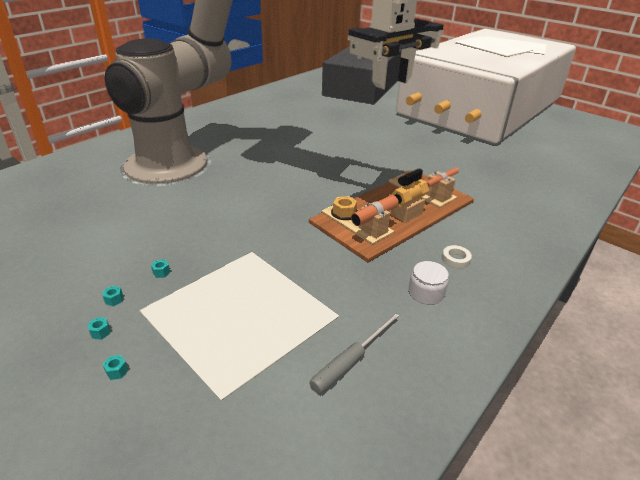

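Wrist view: the large nut is on the thick pad (222,204), the small nut on the thin pad (407,205), and the valve on the block (315,285). The tin, tape and screwdriver are at their starting pixels in the scene view. The gripper is clear, so I'm handing in.

Run:
```python
from plant import *
print(close_job())
```

```text
the job is handed in; nothing more can be done
None
```

I placed all four parts and let go of them, and handed the job in at about 28.6 s of the 112 s. No verdict is reported. By my measurements everything is within tolerance.

Last checks, positions in mm in the world frame:

| Item | Where it ended up | Target |
|---|---|---|
| Block | (609.5, 209.6), top at z 50 | about (610.5, 208.5) |
| Valve | handle at (609, 210), upright, turned −8.8° | on the block, board turned −8.3° |
| Large nut | (509.5, 113), flat | thick pad at about (511, 112.3) |
| Small nut | (540, 331), flat | thin pad at about (541, 331) |

- **Block:** I measured it just after placing it. Once the valve was on top I only saw it in pictures.
- **Bystanders:** the tin, tape roll and screwdriver sit at the same places in the scene picture as at the start. The turquoise nuts were not touched.
- **Disagreements:** the three cameras differed by 2–3 mm on most points. On the valve body they differed by about 6 mm from the wrist view, probably because the scene and side cameras see only one flank. From the scene camera the small nut is almost hidden behind the stand, so I discarded that reading, and one automatic circle fit of the thin pad failed, so I read its edges by hand.

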